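Press foot change from a T-slot magazine

TASK

Change the press foot: the yellow foot, at the closed end of the T-slot magazine, is needed next, and the used green one in the carrier goes into its place. Slide the red and the blue foot out and park both standing on the black rubber mat, then slide out the yellow foot and stand it in the carrier's empty recess; put the green foot into the magazine, pushed home against the closed end, and then return the red and the blue foot, each to the place where it stood.

Things in the scene. Friction and masses are not known exactly. Their poses are not given: they have to be found in the camera images.
- red_foot: press foot with a red grip, upright, 65 mm tall, about 0.16 kg: flat round base 42 mm wide, 8 mm thick; steel stem 14 mm wide; then the red grip, a cylinder 22 mm wide from 33 to 65 mm above the underside (hold it at 48 mm). At the start it stands in the magazine, in the front or the middle place. Origin: centre of its underside; z up its axis; round, so yaw means nothing.
- blue_foot: press foot with a blue grip, upright, 65 mm tall, about 0.16 kg: flat round base 42 mm wide, 8 mm thick; steel stem 14 mm wide; then the blue grip, a cylinder 22 mm wide from 33 to 65 mm above the underside (hold it at 48 mm). At the start it stands in the magazine, in the front or the middle place. Origin: centre of its underside; z up its axis; round, so yaw means nothing.
- yellow_foot: press foot with a yellow grip, upright, 65 mm tall, about 0.16 kg: flat round base 42 mm wide, 8 mm thick; steel stem 14 mm wide; then the yellow grip, a cylinder 22 mm wide from 33 to 65 mm above the underside (hold it at 48 mm). At the start it stands in the magazine at the closed end, behind the two others. Origin: centre of its underside; z up its axis; round, so yaw means nothing.
- green_foot: press foot with a green grip, upright, 65 mm tall, about 0.16 kg: flat round base 42 mm wide, 8 mm thick; steel stem 14 mm wide; then the green grip, a cylinder 22 mm wide from 33 to 65 mm above the underside (hold it at 48 mm). At the start it stands in the carrier's left recess. Origin: centre of its underside; z up its axis; round, so yaw means nothing.
- magazine: aluminium T-slot rail, fixed. Origin: underside; x runs to the closed end (black block, face at x=90 mm), z up. Feet slide on its floor, z=5 mm, in a channel 52 mm wide; lips (z 19 to 23 mm, slot 26 mm) over the bases from x=-45 mm on stop lifting. Foot places: x=68, 24, -20 mm, y=0. In front: open landing floor to x=-117 mm with flared guides; set down or lift out feet there, at x=-85 mm.
- carrier: grey plastic carrier block 78 x 150 x 16 mm (x by y), fixed, with two round recesses 54 mm wide and 8 mm deep (floor 8 mm above the bench), chamfered. Origin: centre of its underside, z up. Recess centres: y = +40 mm (left one, holds the green foot at the start) and y = -40 mm (right one, empty at the start), x = 0.
- mat: black rubber parking mat 120 x 165 x 3 mm (x by y), fixed. Origin: centre of its underside, z up. Two feet fit well at y = +40 and -40 mm; their axes must be over the mat. Between this side of the bench and the magazine stands a moisture analyser (x 0.47 to 0.78, y 0.03 to 0.23 m, 0.21 m tall): pass well in front of it (x about 0.40 m) or above it.
Mind the look-alikes: they are no part of the job. What is shaped like the green_foot but purple is not meant.

How it is judged (in metres and radians):
On the way, in this order (a step that is already met when the one before it is completed fails the run):
1. the red and the blue foot both stand on the rubber mat (x of red_foot in the frame of mat between -0.058 and 0.058 m and y of red_foot in the frame of mat between -0.08 and 0.08 m and z of red_foot in the frame of mat between -0.001 and 0.007 m and angle between each of red_foot, blue_foot's own z axis and vertical below 0.12 rad and x of blue_foot in the frame of mat between -0.058 and 0.058 m and y of blue_foot in the frame of mat between -0.08 and 0.08 m and z of blue_foot in the frame of mat between -0.001 and 0.007 m), for 0.2 s.
2. the yellow foot stands in the carrier's right recess, empty at the start (x of yellow_foot in the frame of carrier between -0.009 and 0.009 m and y of yellow_foot in the frame of carrier between -0.049 and -0.031 m and z of yellow_foot in the frame of carrier between 0.004 and 0.012 m and angle between yellow_foot's own z axis and vertical below 0.12 rad), for 0.2 s.
At the end, for the whole second after the job is handed in: Yellow foot in the carrier's right recess (within 9 mm, on its floor); green foot in the magazine within 12 mm of the closed-end place; red and blue feet in the magazine, each within 15 mm of where it stood at the start; all upright within 0.12 rad, released and at rest (all of step 2 and y of green_foot in the frame of magazine between -0.012 and 0.012 m and z of green_foot in the frame of magazine between 0.001 and 0.009 m and angle between each of green_foot, red_foot, blue_foot's own z axis and vertical below 0.12 rad and x of green_foot in the frame of magazine between 0.056 and 0.08 m and y of red_foot in the frame of magazine between -0.012 and 0.012 m and z of red_foot in the frame of magazine between 0.001 and 0.009 m and distance of each of red_foot, blue_foot from where it was at the start of the episode below 0.015 m and y of blue_foot in the frame of magazine between -0.012 and 0.012 m and z of blue_foot in the frame of magazine between 0.001 and 0.009 m and linear speed of each of red_foot, blue_foot, yellow_foot, green_foot below 0.02 m/s); the robot touches nothing.
It fails at once if a press foot is tipped over (angle between any of red_foot, blue_foot, yellow_foot, green_foot's own z axis and vertical above 0.7 rad).
It also fails if it takes over 144 s, if anything falls off the work surface, if the arm or the gripper's body presses on something with over 40 N, if the wrist force passes 120 N, or if a joint passes its speed limit or range.

ROBOT

A 6-joint arm with a two-finger parallel gripper is mounted at the origin on a cart in front of the work surface, level with it; the furniture and walls round the work are solid. World frame = base frame: x ahead of the robot, y to its left, z up, the work surface at z = 0. Lengths are in mm, angles in rad, forces in N, time in s.
With the tool pointing down it reaches from about 300 to 775 mm from the base axis. Payload 14.6 kg.
Tool frame: the origin (TCP) lies at the very end of the fingers, on their centre line; the grasp point (between the pads) lies 19 mm behind it (arm.grip_depth is the distance from the TCP to the grasp point, in mm); z points along the fingers, y is the line along which they close (so a half turn about z gives the same grasp; the last joint's range is limited). The gripper opens to 94 mm and grips with 3 to 60 N. Pads are 16 mm wide; open, the fingers measure 119 mm over their backs; the gripper's body (75 mm by 177 mm) begins 78 mm behind the grasp point.
Start: joints at [-1.202, 0.3, 1.521, -0, 1.321, -0.067], TCP at [232.167, -498.586, 205.446] pointing down, gripper open.
Joint ranges: [-3.03, 3.03], [-0.79, 2.21], [0.23, 2.52], [-1.04, 4.18], [0, 3.07], [-2.55, 2.55]. Speed limits (rad/s): [2.22, 2.22, 2.57, 3.14, 3.14, 3.14].

INTERFACE

Orientations are given as a rotation vector (axis times angle).
In Python, from station import arm gives the robot as it stands.
- The arm moves only by the tool send_rows, never from a script. Its argument "plan" is a list of rows, each a list of 3 entries, a list of its own where there are three numbers: the turn, a rotation vector about the tool's x, y, z as a fraction of full scale, then the shift along the tool's x, y, z as a fraction of full scale, then the opening, from 0 (shut) to 1 (fully open). In form: [[[rx, ry, rz], [x, y, z], gripper], ...]. A call has exactly 5 rows; each row is the pose to reach, as a shift and turn from the pose commanded when the call began, along the tool's axes at that moment, turning the shorter way round; what a row does not reach only later rows make up. Full scale, the value 1, is 400 mm for a shift and 180 degrees for a turn. A row lasts 1/12 s, in which the tool goes at most 41.7 mm and 7.16 degrees, less where a joint would pass 70% of its speed; a pose out of reach is approached as far as the arm can. A call with a number of a shift or a turn outside -1 to 1 is refused whole. A call with a gripper value outside its range is refused whole. The fingers move at their own pace and stop on an object; "force" is the grip in N (left out, the last holds). Time passes only in rows, so rows that repeat a pose let the fingers close, or fill a call up. It gives the time, the measured TCP pose, the force, the opening and the grip force at its end, in the units of the state.
- arm.read_state(): the state, without advancing time (a new reading comes with each control period).
- arm.grab_frame(name): name is "scene" or "side" or "wrist"; returns a dict with "image" (400x640x3 uint8, red, green, blue), "fx", "fy", "cx", "cy" (pixels), "k1" (the pictures are not rectified: a ray, as slopes to the right and down, at radius r is drawn at 1 + k1 r^2 times it, then the intrinsics apply), "rvec" (rotation vector, rad) and "tvec" (3), from world to camera coordinates, as OpenCV has them. Camera axes: x right, y down, z forward; pixel columns grow to the right and rows downward; lengths in mm; the calibration is good to about 2 mm. A picture is of the moment at which its call begins. There is no depth.
- arm.sign_off(): hands the job in; it is judged then, once.
Trained networks look in the newest picture that a camera, given by its name, has taken for a name from the list of things; names that differ only in an ending like _2 or _b are one class to them, and where a whole thing is asked for, a point or a joint stands for the part that bears it (a point fixed in the world has none). Each returns a list of dicts, best first, with "conf" (0 to 1); they miss things now and then, are a little off and sometimes report something else, mostly with a low value. They report only what shows in the picture. A call takes as long as a camera call. They do not tell look-alikes from the thing itself.
- arm.look_for(thing, camera): "position" ([x, y, z] in mm, in world coordinates, good to about 4 mm: the middle of the surface that is visible of it).
- arm.regions_of(thing, camera): "region" (400x640 bool, what is visible of it).
- arm.landmark_of(thing, camera): "position" ([x, y, z] in mm, in world coordinates, good to about 4 mm: a listed point, or the origin of a listed thing).
The state is a dict: "t": time; "q": joint angles; "qd": joint speeds; "joint_efforts": joint torques, N m; "tcp_pos": TCP position; "tcp_rot": TCP orientation; "wrist_force": force on the tool from outside, world axes, zero at the start; "torque": the same for the moment, N m; "width": finger opening in mm; "finger_force": force on a finger pad.
Only numpy, scipy, OpenCV 4.12 (cv2) and the standard library are available. Lean on these libraries where they do the work, as an engineer would, in place of code of your own. Each camera call takes 0.05 s, during which the arm holds its last target. There are 200 camera calls.

## Working session

There is one attempt and no reset: what is moved stays moved. The work goes in short steps, Python scripts to look and compute and a tool call to move; the robot and the scene stay as the last step left them, time stands still between calls to the robot, and variables do not carry over. Pictures are saved under pics/ and viewed, at most 14 in all, crops included, and the job is handed in when it is done.

Besides the shell and the picture viewer there is one more tool, called after "Emit:" as name(argument=value, ...), one argument or row to a line, values as JSON. send_rows: Moves the arm, as the interface text tells. Its arguments: {"type":"object","properties":{"plan":{"type":"array"},"force":{"type":"number"}},"required":["plan"]}

```bash
mkdir -p pics; ls
python3 - <<'E'
from station import arm
import cv2,json
s=arm.read_state(); print({k:(v.tolist() if hasattr(v,'tolist') else v) for k,v in s.items()})
for c in ("scene","side"):
    f=arm.grab_frame(c); cv2.imwrite(f"pics/{c}0.png",f["image"][:,:,::-1]); print(c,{k:f[k] for k in f if k!="image"})
    for n in ("red_foot","blue_foot","yellow_foot","green_foot","magazine","carrier","mat"):
        print(n,[(round(d["conf"],2),[round(float(x)) for x in d["position"]]) for d in arm.landmark_of(n,c)[:3]])
E
```

```text
pics
{'t': 0.0, 'q': [-1.201622444388536, 0.30044497166112194, 1.5215587265786477, 3.318543559107717e-06, 1.3206937311232354, -0.06659104555076069], 'qd': [-0.00023015209038750525, -0.00010377589648278747, 0.00020098426961445915, 0.0002209566825645559, 0.0002630745062580166, -0.0006512894410805941], 'joint_efforts': [0.0005674535896105226, -53.18032622337341, -35.27348756790161, 0.07088579703122377, 0.02441016782540828, -9.317490139437723e-05], 'tcp_pos': [232.06878986919773, -498.36471114223946, 204.91011715167699], 'tcp_rot': [-3.0662506026170253, -0.6788575011775354, 0.00025646594378843514], 'wrist_force': [-0.17790457497123016, 0.6747600545991532, 1.3884872928926353], 'torque': [0.0010128015962453368, 0.04632256382718998, 0.04842793942215163], 'finger_force': 0.0, 'width': 93.56555788275482}
scene {'fx': 390.8684878699343, 'fy': 390.8684878699343, 'cx': 320.3429918615447, 'cy': 192.05349845449675, 'k1': -0.09089585940234966, 'rvec': array([ 0.881943  , -2.49008218,  1.08942128]), 'tvec': array([ 374.86489298,  202.43906825, 1129.59520533])}
red_foot [(0.42, [501, 331, 6])]
blue_foot [(0.49, [545, 346, 5])]
yellow_foot [(0.65, [589, 357, 6])]
green_foot [(0.51, [365, -124, 2]), (0.47, [477, -55, 4])]
magazine [(0.94, [523, 336, -2])]
carrier [(0.91, [473, -94, 0])]
mat [(0.65, [448, -334, 1])]
side {'fx': 462.60013025367925, 'fy': 462.60013025367925, 'cx': 323.9603619279337, 'cy': 208.34013108505923, 'k1': -0.08749810793892453, 'rvec': array([ 0.13588629, -2.79205824,  1.3052745 ]), 'tvec': array([ 487.09112556,   28.35083825, 1212.9602117 ])}
red_foot [(0.71, [507, 329, 3])]
blue_foot [(0.73, [542, 347, 2])]
yellow_foot [(0.68, [587, 360, 5])]
green_foot [(0.78, [368, -121, -1]), (0.7, [477, -57, 10])]
magazine [(0.64, [524, 335, -1])]
carrier [(0.92, [476, -94, -1])]
mat [(0.56, [440, -333, 0])]
```

View pics/scene0.png

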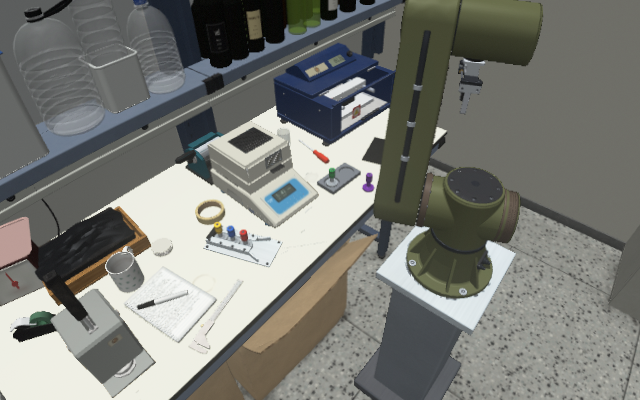

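View pics/side0.png

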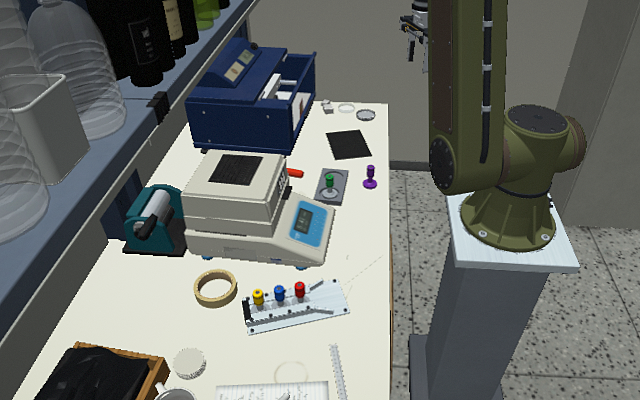

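The two pictures agree. In scene and side, the magazine holds red at the front (243,235)/(300,289), blue in the middle (230,231)/(280,292) and yellow at the closed end (218,228)/(258,296). There are two green-foot candidates: green grip in the carrier at (333,174)/(329,180), and the purple look-alike standing loose at (368,182)/(370,175). The green one fits, because it is in the carrier's recess and has a green grip. Next I'll triangulate the grips by colour and make the confirming crop.

```bash
cat > h.py <<'E'
import numpy as np, cv2
from scipy.spatial.transform import Rotation as Ro
from station import arm
def cam(f): return np.array([[f["fx"],0,f["cx"]],[0,f["fy"],f["cy"]],[0,0,1]]),np.array([f["k1"],0,0,0,0.])
def proj(f,P): K,D=cam(f); return cv2.projectPoints(np.array(P,float).reshape(-1,1,3),f["rvec"],f["tvec"],K,D)[0].reshape(-1,2)
def ray(f,uv):
    K,D=cam(f); n=cv2.undistortPoints(np.array(uv,float).reshape(-1,1,2),K,D).reshape(-1,2)
    R=cv2.Rodrigues(f["rvec"])[0]; d=np.c_[n,np.ones(len(n))]@R
    return -R.T@f["tvec"],d/np.linalg.norm(d,axis=1)[:,None]
def at_z(f,uv,z): c,d=ray(f,uv); return c+d*((z-c[2])/d[:,2])[:,None]
def tri(rs):
    A=np.zeros((3,3));b=np.zeros(3)
    for c,d in rs: M=np.eye(3)-np.outer(d,d); A+=M; b+=M@c
    p=np.linalg.solve(A,b); return p,[np.linalg.norm((np.eye(3)-np.outer(d,d))@(p-c)) for c,d in rs]
HUE={"red":[(0,8),(172,180)],"blue":[(100,125)],"yellow":[(20,34)],"green":[(50,85)]}
def blob(f,col,at,r=22):
    hsv=cv2.cvtColor(f["image"],cv2.COLOR_RGB2HSV).astype(int)
    m=np.zeros(hsv.shape[:2],bool)
    for a,b in HUE[col]: m|=(hsv[...,0]>=a)&(hsv[...,0]<=b)
    m&=(hsv[...,1]>110)&(hsv[...,2]>50)
    yy,xx=np.mgrid[:400,:640]; m&=np.hypot(xx-at[0],yy-at[1])<r
    n,l,st,ce=cv2.connectedComponentsWithStats(m.astype(np.uint8))
    if n<2: return None,0
    i=1+np.argmax(st[1:,4]); x,y,w,h,a=st[i]
    return ce[i],a
def step(target,yaw=None):
    """fractions in tool axes from the present pose to TCP target (mm) and closing-axis yaw (deg)"""
    s=arm.read_state(); R=Ro.from_rotvec(s["tcp_rot"]).as_matrix(); sh=R.T@(np.array(target)-s["tcp_pos"])/400
    out=[np.round(sh,4).tolist()]
    if yaw is not None:
        a=np.radians(yaw); y=np.array([np.cos(a),np.sin(a),0]); z=np.array([0,0,-1.]); T=np.c_[np.cross(y,z),y,z]
        out.append(np.round(Ro.from_matrix(R.T@T).as_rotvec()/np.pi,4).tolist())
    return out
E
python3 - <<'E'
from h import *
fs={c:arm.grab_frame(c) for c in("scene","side")}
at={"red":(501,331,54),"blue":(545,346,54),"yellow":(589,358,54),"green":(476,-56,57)}
P={}
for n,p in at.items():
    rs=[];info=[]
    for c,f in fs.items():
        uv,a=blob(f,n,proj(f,[p])[0],14 ); c0,d=ray(f,[uv]); rs.append((c0,d[0])); info.append((np.round(uv,1).tolist(),int(a)))
    P[n],e=tri(rs); print(n,P[n].round(1),np.round(e,1),info)
    print("   at z:",[at_z(f,[i[0]],p[2])[0][:2].round(1).tolist() for f,i in zip(fs.values(),info)])
d=P["yellow"]-P["red"]; print("yaw",np.degrees(np.arctan2(d[1],d[0])),np.linalg.norm(d))
f=fs["side"]; im=f["image"][140:220,280:400,::-1]; cv2.imwrite("pics/crop1.png",cv2.resize(im,None,fx=6,fy=6,interpolation=cv2.INTER_CUBIC))
E
```

```text
red [506.9 330.6  52.3] [0. 0.] [([243.3, 234.6], 55), ([299.3, 289.4], 130)]
   at z: [[505.5, 331.5], [506.6, 331.8]]
blue [547.9 346.3  59. ] [3.1 3.1] [([229.9, 228.6], 27), ([279.0, 293.1], 129)]
   at z: [[554.9, 340.8], [547.5, 345.8]]
yellow [589.7 360.5  53.5] [0.1 0.1] [([217.4, 227.0], 67), ([257.8, 297.2], 140)]
   at z: [[589.5, 360.5], [589.5, 360.9]]
green [482.1 -57.6  57.9] [2.8 2.8] [([331.3, 170.1], 15), ([328.9, 180.1], 77)]
   at z: [[485.3, -61.8], [481.1, -54.4]]
yaw 19.839843373011686 88.04393570210166
```

View pics/crop1.png

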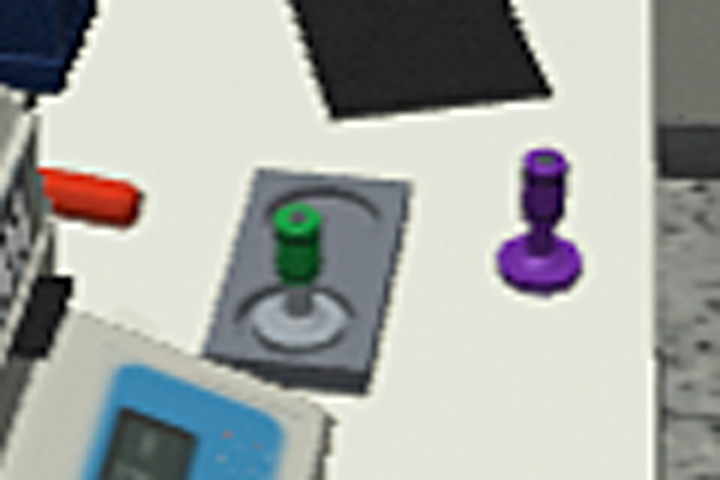

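The crop shows the green-gripped foot in the carrier's near recess (crop 298,240), the empty recess behind it (322,205), and the purple foot loose outside the carrier (545,190), so green is the one meant. The red-to-yellow spacing comes out at 88.0 mm, as it must. Next I'll go above the carrier and look through the wrist camera.

Run:
```python
from h import *
print(step((400,-300,330),-20), step((420,-95,330),-20))
```

```text
[[0.59, -0.2729, -0.3114], [-0.0, -0.0, -0.2502]] [[0.8516, -0.7164, -0.3114], [-0.0, -0.0, -0.2502]]
```

Emit:
send_rows(
  plan=[
    [[0,0,-0.03],[0.04,-0.02,-0.08],1],
    [[0,0,-0.065],[0.1,-0.05,-0.16],1],
    [[0,0,-0.1],[0.17,-0.08,-0.22],1],
    [[0,0,-0.135],[0.25,-0.115,-0.28],1],
    [[0,0,-0.17],[0.32,-0.15,-0.31],1],
  ],
)

```text
t: 1.32
tcp_pos: [323.9, -389.2, 332.4]
tcp_rot: [2.773, 1.47, 0.001]
wrist_force: [0.0, -0.2, 0.3]
width: 94.1
finger_force: 0.0
```

Run:
```python
from h import *
s=arm.read_state(); print(s["t"],s["tcp_pos"],s["wrist_force"])
print(step((420,-95,330),-20))
```

```text
1.3167 [ 323.88270896 -389.18820357  332.37237964] [ 0.03867579 -0.21695517  0.32237376]
[[0.7436, -0.2139, 0.0045], [0.001, 0.0005, -0.0786]]
```

Emit:
send_rows(
  plan=[
    [[0,0,-0.02],[0.09,-0.026,0],1],
    [[0,0,-0.04],[0.19,-0.055,0],1],
    [[0,0,-0.06],[0.285,-0.082,0],1],
    [[0,0,-0.0786],[0.38,-0.11,0],1],
    [[0,0,-0.0786],[0.48,-0.138,0],1],
  ],
)

```text
t: 1.73
tcp_pos: [385.9, -198.9, 329.6]
tcp_rot: [2.574, 1.8, 0.0]
wrist_force: [1.5, -0.7, -0.8]
width: 94.0
finger_force: 0.0
```

Emit:
send_rows(
  plan=[
    [[0,0,0],[0.09,-0.003,0],1],
    [[0,0,0],[0.18,-0.006,0],1],
    [[0,0,0],[0.25,-0.009,0],1],
    [[0,0,0],[0.274,-0.009,0],1],
    [[0,0,0],[0.274,-0.009,0],1],
  ],
)

```text
t: 2.15
tcp_pos: [420.9, -95.1, 329.5]
tcp_rot: [2.575, 1.799, 0.0]
wrist_force: [0.0, -0.5, -0.0]
width: 93.7
finger_force: 0.0
```

Run:
```python
from h import *
f=arm.grab_frame("wrist"); cv2.imwrite("pics/w1.png",f["image"][:,:,::-1])
s=arm.read_state(); print(s["t"],s["tcp_pos"])
print(f["tvec"],f["rvec"],f["fx"],f["k1"])
for n in("carrier","green_foot"): print(n,[(round(d["conf"],2),np.round(d["position"],1)) for d in arm.landmark_of(n,"wrist")[:3]], [proj(f,d["position"]) for d in arm.landmark_of(n,"wrist")[:3]])
```

```text
2.2 [420.59754534 -96.39271682 329.46500258]
[-427.69440099   -8.92800767  525.79985192] [-2.83055486  0.50155992  0.06907504] 340.3293697997909 -0.02254533453556832
carrier [(0.8, array([479.1, -95.5,  -3.4]))] [array([[356.32535617, 142.97546586]])]
green_foot [(0.93, array([ 369.5, -119.9,    1.1])), (0.62, array([475.6, -55. ,  10.7]))] [array([[293.72469024, 183.11965634]]), array([[346.0262671 , 118.14433891]])]
```

View pics/w1.png

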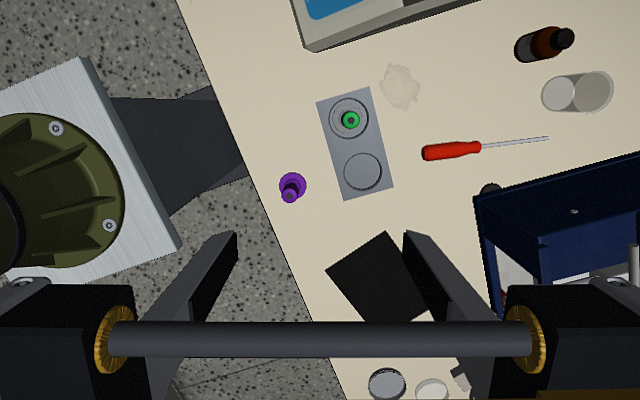

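The wrist view shows the carrier with top corners at about (316,103), (367,87), (393,186) and (343,201). Green sits in the left recess at (350,119), the right recess is empty at (362,173), and the purple foot stands apart at (292,187). Now I'll measure the carrier and mat.

Run:
```python
from h import *
f=arm.grab_frame("wrist")
c=at_z(f,[(316,103),(367,87),(393,186),(343,201)],16); print(c.round(1).tolist(),[np.linalg.norm(c[i]-c[(i+1)%4]).round(1) for i in range(4)],c.mean(0))
g=cv2.GaussianBlur(cv2.cvtColor(f["image"],cv2.COLOR_RGB2GRAY),(3,3),0)
ci=cv2.HoughCircles(g[90:200,310:400],cv2.HOUGH_GRADIENT,1,30,param1=80,param2=14,minRadius=14,maxRadius=26)
print(ci)
if ci is not None:
    for u,v,r in ci[0]: print(u+310,v+90,r,at_z(f,[(u+310,v+90)],16).round(1), "r mm",np.linalg.norm(at_z(f,[(u+310+r,v+90)],16)-at_z(f,[(u+310,v+90)],16)))
uv,a=blob(f,"green",(350,119)); print(uv,a,at_z(f,[uv],8+62).round(1))
r=arm.regions_of("carrier","wrist")
if r:
    m=r[0]["region"].astype(np.uint8); q=cv2.boxPoints(cv2.minAreaRect(cv2.findNonZero(m))); w=at_z(f,q,16); print(w.round(1).tolist(),w.mean(0).round(1))
for cam_ in("side",):
    f=arm.grab_frame(cam_)
    r=arm.regions_of("mat",cam_)
    for x in r[:1]:
        q=cv2.boxPoints(cv2.minAreaRect(cv2.findNonZero(x["region"].astype(np.uint8)))); w=at_z(f,q,3); print("mat",x["conf"],w.round(0).tolist(),w.mean(0))
        qq=cv2.approxPolyDP(max(cv2.findContours(x["region"].astype(np.uint8),0,2)[0],key=cv2.contourArea),4,True)[:,0]; print(qq.tolist(),at_z(f,qq,3).round(0).tolist())
print(step((505.5,331,330)))
```

```text
[[442.2, -23.4, 16.0], [515.7, -27.8, 16.0], [507.9, -174.9, 16.0], [430.4, -170.9, 16.0]] [np.float64(73.7), np.float64(147.3), np.float64(77.6), np.float64(148.0)] [474.0537173  -99.25943021  16.        ]
[[[37.5 25.5 18.3]
  [51.5 80.5 18.8]]]
347.5 115.5 18.3 [[477.8 -54.8  16. ]] r mm 25.81078931291486
361.5 170.5 18.8 [[ 471.3 -136.3   16. ]] r mm 27.667118164617587
[350.26701571 117.17801047] 191 [[477.1 -54.8  70. ]]
[[441.4, -17.9, 16.0], [518.8, -24.6, 16.0], [514.4, -173.6, 16.0], [430.8, -168.1, 16.0]] [476.4 -96.1  16. ]
mat 0.94 [[523.0, -396.0, 3.0], [386.0, -438.0, 3.0], [371.0, -267.0, 3.0], [497.0, -230.0, 3.0]] [ 444.22561468 -332.63431981    3.        ]
[[358, 130], [327, 134], [335, 159], [370, 154]] [[417.0, -422.0, 3.0], [520.0, -387.0, 3.0], [480.0, -239.0, 3.0], [373.0, -277.0, 3.0]]
[[1.0775, -0.1726, -0.0015]]
```

Emit:
send_rows(
  plan=[
    [[0,0,0],[0.06,-0.01,0],0.6],
    [[0,0,0],[0.14,-0.023,0],0.6],
    [[0,0,0],[0.23,-0.037,0],0.6],
    [[0,0,0],[0.33,-0.053,0],0.6],
    [[0,0,0],[0.43,-0.069,0],0.6],
  ],
)

```text
t: 3.02
tcp_pos: [454.3, 75.7, 329.6]
tcp_rot: [2.579, 1.794, 0.001]
wrist_force: [1.3, -0.3, 0.8]
width: 64.4
finger_force: 0.0
```

Emit:
send_rows(
  plan=[
    [[0,0,0],[0.1,-0.016,0],0.6],
    [[0,0,0],[0.2,-0.032,0],0.6],
    [[0,0,0],[0.3,-0.048,0],0.6],
    [[0,0,0],[0.38,-0.061,0],0.6],
    [[0,0,0],[0.45,-0.072,0],0.6],
  ],
)

```text
t: 3.43
tcp_pos: [489.7, 255.3, 329.1]
tcp_rot: [-2.577, -1.796, 0.0]
wrist_force: [0.3, -0.4, 0.6]
width: 56.7
finger_force: 0.0
```

Emit:
send_rows(
  plan=[
    [[0,0,0],[0.08,-0.013,0],0.6],
    [[0,0,0],[0.14,-0.022,0],0.6],
    [[0,0,0],[0.18,-0.029,0],0.6],
    [[0,0,0],[0.198,-0.032,0],0.6],
    [[0,0,0],[0.198,-0.032,0],0.6],
  ],
)

```text
t: 3.85
tcp_pos: [505.2, 332.6, 328.8]
tcp_rot: [-2.577, -1.797, 0.001]
wrist_force: [0.8, -1.4, 0.1]
width: 55.7
finger_force: 0.0
```

Run:
```python
from h import *
f=arm.grab_frame("wrist"); cv2.imwrite("pics/w2.png",f["image"][:,:,::-1])
s=arm.read_state(); print(s["t"],s["tcp_pos"],s["width"],proj(f,[s["tcp_pos"]*[1,1,0]]))
for n,p in {"red":(506.5,331,65),"blue":(548,346,65),"yellow":(589.6,360.6,65)}.items():
    uv,a=blob(f,n,proj(f,[p])[0],22); print(n,uv,a,None if uv is None else at_z(f,[uv],66).round(1))
sd=arm.grab_frame("side"); print("box",at_z(sd,[(290,152)],0))
```

```text
3.9 [505.18776056 331.64144245 329.07413993] 56.322830882175595 [[320.14769069 156.87439547]]
red [319.61363636 166.29545455] 176 [[503.7 329.7  66. ]]
blue [346.05434783 145.4673913 ] 184 [[545.2 343.5  66. ]]
yellow [373.27179487 122.98461538] 195 [[587.  358.5  66. ]]
box [[ 627.16468606 -271.61700318    0.        ]]
```

View pics/w2.png

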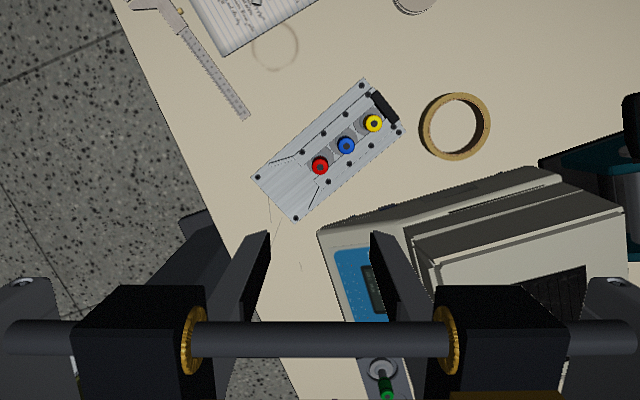

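Wrist view: red at (320,165), blue (346,145), yellow (373,123) in the rail, closed end at upper right, landing floor at lower left. This agrees with triangulation within 3 mm. Descending on red.

Run:
```python
from h import *
print(step((505,330.4,34),-20))
```

```text
[[-0.0017, 0.0002, 0.7385], [-0.0, 0.0001, -0.0017]]
```

Emit:
send_rows(
  plan=[
    [[0,0,0],[-0.001,0,0.1],0.6],
    [[0,0,0],[-0.0015,0,0.2],0.6],
    [[0,0,0],[-0.0015,0,0.3],0.6],
    [[0,0,0],[-0.0015,0,0.4],0.6],
    [[0,0,0],[-0.0015,0,0.48],0.6],
  ],
)

```text
t: 4.37
tcp_pos: [504.3, 329.6, 135.2]
tcp_rot: [-2.579, -1.794, 0.002]
wrist_force: [-0.2, 0.6, -0.3]
width: 56.5
finger_force: 0.0
```

Emit:
send_rows(
  plan=[
    [[0,0,0],[0,0,0.07],0.6],
    [[0,0,0],[0,0,0.14],0.6],
    [[0,0,0],[0,0,0.2],0.6],
    [[0,0,0],[0,0,0.24],0.6],
    [[0,0,0],[0,0,0.2585],0.6],
  ],
)

```text
t: 4.78
tcp_pos: [504.2, 329.6, 32.2]
tcp_rot: [-2.579, -1.794, 0.004]
wrist_force: [-0.3, 0.1, -0.2]
width: 56.4
finger_force: 0.0
```

Emit:
send_rows(
  plan=[
    [[0,0,0],[0,0,0],0.4],
    [[0,0,0],[0,0,0],0.2],
    [[0,0,0],[0,0,0],0.1],
    [[0,0,0],[0,0,0],0.05],
    [[0,0,0],[0,0,0],0.05],
  ],
  force=35,
)

```text
t: 5.2
tcp_pos: [505.3, 331.5, 35.1]
tcp_rot: [2.578, 1.796, 0.003]
wrist_force: [0.0, -0.1, -0.2]
width: 26.5
finger_force: 0.0
```

Run:
```python
from h import *
s=arm.read_state(); print(s["t"],s["tcp_pos"],s["width"],s["finger_force"],s["wrist_force"])
u=np.array([np.cos(np.radians(19.6)),np.sin(np.radians(19.6)),0]); p=s["tcp_pos"]
print(step(p-65*u+[0,0,1.5],-20))
```

```text
5.2 [505.2798263  331.54592365  35.11874339] 26.502718884147054 0.0 [ 0.04882527 -0.11767138 -0.16729062]
[[-0.1042, -0.1247, -0.004], [0.0003, -0.0004, -0.0016]]
```

Emit:
send_rows(
  plan=[
    [[0,0,0],[0,0,0],0.05],
    [[0,0,0],[0,0,0],0.05],
    [[0,0,0],[0,0,0],0.05],
    [[0,0,0],[0,0,0],0.05],
    [[0,0,0],[0,0,-0.003],0.05],
  ],
)

```text
t: 5.62
tcp_pos: [504.8, 331.4, 35.3]
tcp_rot: [-2.578, -1.796, 0.0]
wrist_force: [0.1, 0.1, -1.6]
width: 21.3
finger_force: 35.0
```

Emit:
send_rows(
  plan=[
    [[0,0,0],[-0.015,-0.018,0],0.05],
    [[0,0,0],[-0.037,-0.044,0],0.05],
    [[0,0,0],[-0.062,-0.074,0],0.05],
    [[0,0,0],[-0.087,-0.104,0],0.05],
    [[0,0,0],[-0.104,-0.125,0],0.05],
  ],
)

```text
t: 6.03
tcp_pos: [442.2, 309.1, 34.9]
tcp_rot: [-2.578, -1.796, 0.002]
wrist_force: [0.6, 0.2, -1.6]
width: 21.3
finger_force: 35.0
```

Run:
```python
from h import *
s=arm.read_state(); print(s["t"],s["tcp_pos"],s["width"],s["finger_force"],s["wrist_force"],s["torque"])
f=arm.grab_frame("side"); uv=proj(f,[(444,309,40)])[0].astype(int); im=f["image"][uv[1]-60:uv[1]+60,uv[0]-90:uv[0]+70,::-1]; cv2.imwrite("pics/c2.png",cv2.resize(im,None,fx=4,fy=4,interpolation=cv2.INTER_CUBIC))
```

```text
6.0333 [442.24637293 309.13940109  34.91927322] 21.28727090639005 34.99950706958771 [ 0.57732665  0.20629451 -1.60391647] [-0.02257719 -0.10341675 -0.05048   ]
```

View pics/c2.png

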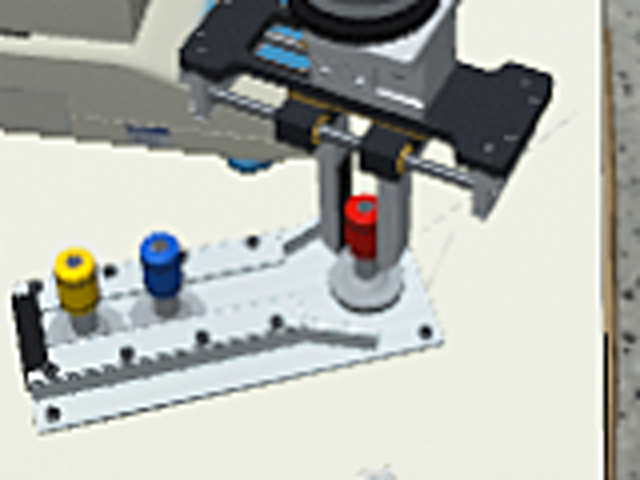

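Red stands upright on the landing floor, held at the grip, with blue and yellow undisturbed. Lifting and carrying it to the mat.

Emit:
send_rows(
  plan=[
    [[0,0,0],[0,0,-0.06],0.05],
    [[0,0,0],[0,0,-0.15],0.05],
    [[0,0,0],[0,0,-0.25],0.05],
    [[0,0,0],[0,0,-0.35],0.05],
    [[0,0,0],[0,0,-0.44],0.05],
  ],
)

```text
t: 6.5
tcp_pos: [443.7, 309.7, 213.8]
tcp_rot: [2.578, 1.796, 0.001]
wrist_force: [0.7, 0.7, -2.1]
width: 21.4
finger_force: 35.0
```

Emit:
send_rows(
  plan=[
    [[0,0,0],[-0.02,0.007,-0.07],0.05],
    [[0,0,0],[-0.08,0.03,-0.12],0.05],
    [[0,0,0],[-0.15,0.055,-0.15],0.05],
    [[0,0,0],[-0.24,0.0875,-0.15],0.05],
    [[0,0,0],[-0.32,0.1165,-0.15],0.05],
  ],
)

```text
t: 6.92
tcp_pos: [443.0, 172.1, 272.0]
tcp_rot: [2.577, 1.796, 0.002]
wrist_force: [0.8, -0.7, -1.3]
width: 21.5
finger_force: 35.0
```

Emit:
send_rows(
  plan=[
    [[0,0,0],[-0.09,0.033,0],0.05],
    [[0,0,0],[-0.18,0.066,0],0.05],
    [[0,0,0],[-0.27,0.0985,0],0.05],
    [[0,0,0],[-0.36,0.131,0],0.05],
    [[0,0,0],[-0.45,0.164,0],0.05],
  ],
)

```text
t: 7.33
tcp_pos: [441.8, -20.0, 271.5]
tcp_rot: [2.578, 1.796, 0.0]
wrist_force: [0.9, -0.3, -1.3]
width: 21.4
finger_force: 35.0
```

Emit:
send_rows(
  plan=[
    [[0,0,0],[-0.09,0.033,0],0.05],
    [[0,0,0],[-0.18,0.066,0],0.05],
    [[0,0,0],[-0.27,0.0985,0],0.05],
    [[0,0,0],[-0.36,0.131,0],0.05],
    [[0,0,0],[-0.45,0.164,0],0.05],
  ],
)

```text
t: 7.75
tcp_pos: [440.9, -211.8, 271.4]
tcp_rot: [2.578, 1.795, 0.0]
wrist_force: [1.4, 0.6, -1.0]
width: 21.7
finger_force: 35.0
```

Emit:
send_rows(
  plan=[
    [[0,0,0],[-0.09,0.033,0],0.05],
    [[0,0,0],[-0.18,0.066,0],0.05],
    [[0,0,0],[-0.26,0.095,0],0.05],
    [[0,0,0],[-0.33,0.12,0],0.05],
    [[0,0,0],[-0.38,0.1385,0],0.05],
  ],
)

```text
t: 8.17
tcp_pos: [439.9, -374.2, 270.7]
tcp_rot: [-2.579, -1.793, 0.001]
wrist_force: [0.3, 0.8, -1.7]
width: 21.3
finger_force: 35.0
```

Run:
```python
from h import *
f=arm.grab_frame("side"); cv2.imwrite("pics/s3.png",f["image"][80:260,200:480,::-1].repeat(2,0).repeat(2,1))
s=arm.read_state(); print(s["t"],s["tcp_pos"],s["width"],s["finger_force"])
r=arm.landmark_of("mat","side"); print(r[:1] and (r[0]["conf"],r[0]["position"]))
print(step((443,-372,70),-20),step((443,-372,32.5),-20))
```

```text
8.2167 [ 439.59302488 -376.41992538  270.26487263] 21.041802686737018 34.99889373779297
(0.6, [444.3, -335.4, 1.5])
[[0.008, 0.0061, 0.5006], [-0.0004, -0.0001, -0.0025]] [[0.008, 0.0062, 0.5943], [-0.0004, -0.0001, -0.0025]]
```

View pics/s3.png

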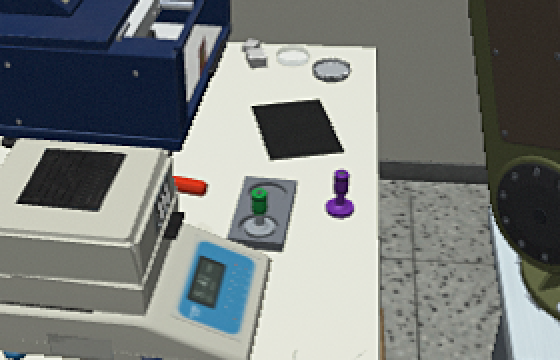

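The mat is clear, with corners in the crop at (252,105), (320,98), (343,152) and (270,159). Lowering red to its far half.

Emit:
send_rows(
  plan=[
    [[0,0,0],[0.002,0.002,0.08],0.05],
    [[0,0,0],[0.004,0.004,0.18],0.05],
    [[0,0,0],[0.008,0.006,0.28],0.05],
    [[0,0,0],[0.008,0.006,0.38],0.05],
    [[0,0,0],[0.008,0.006,0.46],0.05],
  ],
)

```text
t: 8.68
tcp_pos: [443.4, -368.1, 84.4]
tcp_rot: [-2.576, -1.795, 0.001]
wrist_force: [0.8, -0.5, -1.6]
width: 21.3
finger_force: 35.0
```

Emit:
send_rows(
  plan=[
    [[0,0,0],[0,0,0.06],0.05],
    [[0,0,0],[0,0,0.1],0.05],
    [[0,0,0],[0,0,0.12],0.05],
    [[0,0,0],[0,0,0.128],0.05],
    [[0,0,0],[0,0,0.131],0.05],
  ],
)

```text
t: 9.1
tcp_pos: [444.1, -369.2, 35.1]
tcp_rot: [2.577, 1.796, 0.0]
wrist_force: [-0.2, 0.1, -1.2]
width: 21.4
finger_force: 35.0
```

Emit:
send_rows(
  plan=[
    [[0,0,0],[0,0,0],0.05],
    [[0,0,0],[0,0,0.001],0.05],
    [[0,0,0],[0,0,0.002],0.05],
    [[0,0,0],[0,0,0.002],0.05],
    [[0,0,0],[0,0,0.002],0.05],
  ],
)

```text
t: 9.52
tcp_pos: [443.9, -369.4, 34.4]
tcp_rot: [2.577, 1.795, 0.0]
wrist_force: [-0.2, 0.5, -1.8]
width: 21.6
finger_force: 35.0
```

Emit:
send_rows(
  plan=[
    [[0,0,0],[0,0,0.002],0.05],
    [[0,0,0],[0,0,0.003],0.05],
    [[0,0,0],[0,0,0.004],0.05],
    [[0,0,0],[0,0,0.005],0.05],
    [[0,0,0],[0,0,0.005],0.05],
  ],
)

```text
t: 9.93
tcp_pos: [443.8, -369.4, 32.7]
tcp_rot: [2.578, 1.795, -0.0]
wrist_force: [-3.7, 2.3, 7.1]
width: 21.3
finger_force: 35.0
```

Emit:
send_rows(
  plan=[
    [[0,0,0],[0,0,0],0.3],
    [[0,0,0],[0,0,0],0.45],
    [[0,0,0],[0,0,0],0.6],
    [[0,0,0],[0,0,0],0.6],
    [[0,0,0],[0,0,0],0.6],
  ],
)

```text
t: 10.35
tcp_pos: [443.8, -369.3, 31.9]
tcp_rot: [-2.578, -1.796, -0.0]
wrist_force: [0.4, -0.1, -0.0]
width: 51.2
finger_force: 0.0
```

Emit:
send_rows(
  plan=[
    [[0,0,0],[0,0,-0.04],0.6],
    [[0,0,0],[0,0,-0.12],0.6],
    [[0,0,0],[0,0,-0.22],0.6],
    [[0,0,0],[0,0,-0.32],0.6],
    [[0,0,0],[0,0,-0.42],0.6],
  ],
)

```text
t: 10.77
tcp_pos: [443.5, -369.0, 201.9]
tcp_rot: [-2.578, -1.795, 0.0]
wrist_force: [0.4, -1.1, -0.9]
width: 56.5
finger_force: 0.0
```

Emit:
send_rows(
  plan=[
    [[0,0,0],[0.02,-0.007,-0.08],0.6],
    [[0,0,0],[0.08,-0.025,-0.14],0.6],
    [[0,0,0],[0.16,-0.04,-0.19],0.6],
    [[0,0,0],[0.25,-0.055,-0.19],0.6],
    [[0,0,0],[0.34,-0.07,-0.19],0.6],
  ],
)

```text
t: 11.18
tcp_pos: [464.8, -230.9, 277.3]
tcp_rot: [2.577, 1.793, 0.002]
wrist_force: [0.3, 0.6, 0.4]
width: 56.7
finger_force: 0.0
```

Run:
```python
from h import *
f=arm.grab_frame("side"); m=(443.5,-370,52)
for c in("side",): uv,a=blob(f,"red",proj(f,[m])[0],25); print(uv,a,uv is not None and at_z(f,[uv],52))
s=arm.read_state(); print(s["t"],s["tcp_pos"],s["width"])
print(step((546.5,345,276),-20))
```

```text
[348.70175439 124.70175439] 57 [[ 446.53315877 -369.21887362   52.        ]]
11.2333 [ 465.76304726 -225.85824886  276.9365726 ] 56.26930649352716
[[1.4093, -0.3022, 0.0037], [0.0005, -0.0004, -0.0008]]
```

Emit:
send_rows(
  plan=[
    [[0,0,0],[0.09,-0.0193,0],0.6],
    [[0,0,0],[0.18,-0.0386,0],0.6],
    [[0,0,0],[0.27,-0.058,0],0.6],
    [[0,0,0],[0.36,-0.0772,0],0.6],
    [[0,0,0],[0.45,-0.0965,0],0.6],
  ],
)

```text
t: 11.65
tcp_pos: [490.8, -48.1, 276.1]
tcp_rot: [2.578, 1.795, 0.0]
wrist_force: [-0.2, -0.8, 0.2]
width: 56.6
finger_force: 0.0
```

Emit:
send_rows(
  plan=[
    [[0,0,0],[0.09,-0.0193,0],0.6],
    [[0,0,0],[0.18,-0.0386,0],0.6],
    [[0,0,0],[0.27,-0.058,0],0.6],
    [[0,0,0],[0.36,-0.0772,0],0.6],
    [[0,0,0],[0.45,-0.0965,0],0.6],
  ],
)

```text
t: 12.07
tcp_pos: [517.0, 134.3, 276.1]
tcp_rot: [2.578, 1.796, 0.0]
wrist_force: [0.8, -0.6, 0.5]
width: 56.3
finger_force: 0.0
```

Emit:
send_rows(
  plan=[
    [[0,0,0],[0.09,-0.0193,0],0.6],
    [[0,0,0],[0.18,-0.0386,0],0.6],
    [[0,0,0],[0.27,-0.058,0],0.6],
    [[0,0,0],[0.36,-0.0772,0],0.6],
    [[0,0,0],[0.43,-0.092,0],0.6],
  ],
)

```text
t: 12.48
tcp_pos: [541.9, 309.1, 275.7]
tcp_rot: [-2.577, -1.797, 0.0]
wrist_force: [0.1, -0.7, -0.4]
width: 56.4
finger_force: 0.0
```

Emit:
send_rows(
  plan=[
    [[0,0,0],[0.05,-0.011,0],0.6],
    [[0,0,0],[0.07,-0.015,0],0.6],
    [[0,0,0],[0.079,-0.017,0.05],0.6],
    [[0,0,0],[0.079,-0.017,0.12],0.6],
    [[0,0,0],[0.079,-0.017,0.2],0.6],
  ],
)

```text
t: 12.9
tcp_pos: [547.2, 338.2, 196.2]
tcp_rot: [2.578, 1.795, 0.004]
wrist_force: [1.5, 1.1, 0.4]
width: 56.4
finger_force: 0.0
```

Run:
```python
from h import *
s=arm.read_state(); print(s["t"],s["tcp_pos"],s["width"])
print(step((546.7,345,33.5),-20))
```

```text
12.9 [547.15795896 338.19251984 196.1528871 ] 56.42663147777212
[[0.0149, -0.0077, 0.4066], [0.0006, -0.0006, -0.0016]]
```

Emit:
send_rows(
  plan=[
    [[0,0,0],[0.01,-0.005,0.03],0.6],
    [[0,0,0],[0.015,-0.007,0.1],0.6],
    [[0,0,0],[0.015,-0.007,0.2],0.6],
    [[0,0,0],[0.015,-0.007,0.28],0.6],
    [[0,0,0],[0.015,-0.007,0.34],0.6],
  ],
)

```text
t: 13.32
tcp_pos: [545.7, 344.4, 57.9]
tcp_rot: [-2.578, -1.795, 0.003]
wrist_force: [0.6, -0.3, 0.6]
width: 56.2
finger_force: 0.0
```

Emit:
send_rows(
  plan=[
    [[0,0,0],[0,0,0.04],0.6],
    [[0,0,0],[0,0,0.066],0.5],
    [[0,0,0],[0,0,0.066],0.3],
    [[0,0,0],[0,0,0.066],0.05],
    [[0,0,0],[0,0,0.066],0.05],
  ],
)

```text
t: 13.73
tcp_pos: [547.0, 345.4, 35.4]
tcp_rot: [2.578, 1.795, 0.004]
wrist_force: [-0.1, 0.4, 0.5]
width: 33.1
finger_force: 0.0
```

Emit:
send_rows(
  plan=[
    [[0,0,0],[0,0,0],0.05],
    [[0,0,0],[0,0,0],0.05],
    [[0,0,0],[0,0,0],0.05],
    [[0,0,0],[0,0,0],0.05],
    [[0,0,0],[0,0,0],0.05],
  ],
)

```text
t: 14.15
tcp_pos: [546.7, 345.4, 34.9]
tcp_rot: [2.578, 1.796, 0.003]
wrist_force: [-2.1, -0.8, 6.6]
width: 21.3
finger_force: 35.0
```

Run:
```python
from h import *
s=arm.read_state(); print(s["t"],s["tcp_pos"],s["width"],s["finger_force"],s["wrist_force"])
```

```text
14.15 [546.67539636 345.43751518  34.88657267] 21.26233191094766 35.000964403152466 [-2.13390567 -0.7573472   6.61412545]
```

Emit:
send_rows(
  plan=[
    [[0,0,0],[0,0,-0.004],0.05],
    [[0,0,0],[-0.016,-0.02,-0.004],0.05],
    [[0,0,0],[-0.04,-0.05,-0.004],0.05],
    [[0,0,0],[-0.068,-0.083,-0.004],0.05],
    [[0,0,0],[-0.1,-0.122,-0.004],0.05],
  ],
)

```text
t: 14.57
tcp_pos: [486.0, 324.1, 35.0]
tcp_rot: [-2.578, -1.795, 0.0]
wrist_force: [-0.3, 0.2, -0.9]
width: 21.5
finger_force: 35.0
```

Emit:
send_rows(
  plan=[
    [[0,0,0],[-0.03,-0.037,0],0.05],
    [[0,0,0],[-0.055,-0.067,0],0.05],
    [[0,0,0],[-0.069,-0.084,0],0.05],
    [[0,0,0],[-0.0726,-0.089,0],0.05],
    [[0,0,0],[-0.0726,-0.089,-0.02],0.05],
  ],
)

```text
t: 14.98
tcp_pos: [442.5, 309.3, 42.5]
tcp_rot: [-2.578, -1.796, 0.003]
wrist_force: [-0.0, -0.3, -2.0]
width: 21.7
finger_force: 35.0
```

Run:
```python
from h import *
s=arm.read_state(); print(s["t"],s["tcp_pos"],s["width"],s["finger_force"],s["wrist_force"],s["torque"])
```

```text
14.9833 [442.54375012 309.30129323  42.54696212] 21.695152219240104 34.999170899391174 [-0.04355422 -0.33832536 -2.04762118] [-0.03486951 -0.04137037 -0.0097467 ]
```

Emit:
send_rows(
  plan=[
    [[0,0,0],[0,0,-0.06],0.05],
    [[0,0,0],[0,0,-0.15],0.05],
    [[0,0,0],[0,0,-0.25],0.05],
    [[0,0,0],[0,0,-0.35],0.05],
    [[0,0,0],[0,0,-0.44],0.05],
  ],
)

```text
t: 15.4
tcp_pos: [443.7, 309.7, 222.8]
tcp_rot: [2.578, 1.795, 0.003]
wrist_force: [0.6, 0.9, -1.9]
width: 21.5
finger_force: 35.0
```

Emit:
send_rows(
  plan=[
    [[0,0,0],[-0.02,0.007,-0.06],0.05],
    [[0,0,0],[-0.08,0.026,-0.11],0.05],
    [[0,0,0],[-0.15,0.049,-0.135],0.05],
    [[0,0,0],[-0.24,0.079,-0.135],0.05],
    [[0,0,0],[-0.32,0.105,-0.135],0.05],
  ],
)

```text
t: 15.82
tcp_pos: [438.5, 173.6, 274.8]
tcp_rot: [2.577, 1.796, 0.003]
wrist_force: [2.3, 1.1, -1.9]
width: 21.4
finger_force: 35.0
```

Emit:
send_rows(
  plan=[
    [[0,0,0],[-0.09,0.0294,0],0.05],
    [[0,0,0],[-0.18,0.059,0],0.05],
    [[0,0,0],[-0.27,0.088,0],0.05],
    [[0,0,0],[-0.36,0.1176,0],0.05],
    [[0,0,0],[-0.45,0.147,0],0.05],
  ],
)

```text
t: 16.23
tcp_pos: [431.0, -16.2, 274.4]
tcp_rot: [2.577, 1.795, 0.002]
wrist_force: [1.0, -0.5, -1.5]
width: 21.5
finger_force: 35.0
```

Emit:
send_rows(
  plan=[
    [[0,0,0],[-0.09,0.0294,0],0.05],
    [[0,0,0],[-0.18,0.059,0],0.05],
    [[0,0,0],[-0.27,0.088,0],0.05],
    [[0,0,0],[-0.36,0.1176,0],0.05],
    [[0,0,0],[-0.45,0.147,0],0.05],
  ],
)

```text
t: 16.65
tcp_pos: [423.6, -205.9, 274.3]
tcp_rot: [2.577, 1.794, 0.001]
wrist_force: [0.6, 0.4, -0.8]
width: 21.5
finger_force: 35.0
```

Emit:
send_rows(
  plan=[
    [[0,0,0],[-0.08,0.026,0],0.05],
    [[0,0,0],[-0.15,0.049,0],0.05],
    [[0,0,0],[-0.2,0.065,0.02],0.05],
    [[0,0,0],[-0.2236,0.073,0.08],0.05],
    [[0,0,0],[-0.2236,0.073,0.16],0.05],
  ],
)

```text
t: 17.07
tcp_pos: [420.7, -300.7, 210.8]
tcp_rot: [2.576, 1.79, 0.002]
wrist_force: [0.3, -0.2, -2.9]
width: 21.5
finger_force: 35.0
```

Run:
```python
from h import *
s=arm.read_state(); print(s["t"],s["tcp_pos"],s["width"],s["finger_force"])
print(step((423,-298,33),-20))
```

```text
17.0667 [ 420.70299905 -300.68959241  210.77180916] 21.499773910078442 34.998918771743774
[[0.0091, 0.0011, 0.4444], [0.0014, 0.0006, -0.0024]]
```

Emit:
send_rows(
  plan=[
    [[0,0,0],[0.005,0,0.09],0.05],
    [[0,0,0],[0.005,0,0.18],0.05],
    [[0,0,0],[0.005,0,0.27],0.05],
    [[0,0,0],[0.005,0,0.35],0.05],
    [[0,0,0],[0.005,0,0.4],0.05],
  ],
)

```text
t: 17.48
tcp_pos: [420.2, -295.6, 46.7]
tcp_rot: [-2.576, -1.794, 0.001]
wrist_force: [0.4, 1.3, -1.6]
width: 21.4
finger_force: 35.0
```

Emit:
send_rows(
  plan=[
    [[0,0,0],[0,0,0.018],0.05],
    [[0,0,0],[0,0,0.027],0.05],
    [[0,0,0],[0,0,0.031],0.05],
    [[0,0,0],[0,0,0.034],0.05],
    [[0,0,0],[0,0,0.036],0.05],
  ],
)

```text
t: 17.9
tcp_pos: [421.4, -296.2, 36.1]
tcp_rot: [2.576, 1.794, 0.001]
wrist_force: [-0.7, 0.4, -1.5]
width: 21.6
finger_force: 35.0
```

Emit:
send_rows(
  plan=[
    [[0,0,0],[0,0,0],0.05],
    [[0,0,0],[0,0,0.001],0.05],
    [[0,0,0],[0,0,0.002],0.05],
    [[0,0,0],[0,0,0.003],0.05],
    [[0,0,0],[0,0,0.003],0.05],
  ],
)

```text
t: 18.32
tcp_pos: [420.8, -295.7, 33.7]
tcp_rot: [2.578, 1.795, 0.0]
wrist_force: [-0.0, 0.0, -2.1]
width: 21.4
finger_force: 35.0
```

Emit:
send_rows(
  plan=[
    [[0,0,0],[0,0,0.001],0.05],
    [[0,0,0],[0,0,0.002],0.05],
    [[0,0,0],[0,0,0.003],0.05],
    [[0,0,0],[0,0,0.004],0.05],
    [[0,0,0],[0,0,0.004],0.05],
  ],
)

```text
t: 18.73
tcp_pos: [420.8, -295.8, 32.9]
tcp_rot: [2.578, 1.795, -0.0]
wrist_force: [-4.7, 3.2, 10.2]
width: 21.6
finger_force: 35.0
```

Emit:
send_rows(
  plan=[
    [[0,0,0],[0,0,0],0.3],
    [[0,0,0],[0,0,0],0.45],
    [[0,0,0],[0,0,0],0.6],
    [[0,0,0],[0,0,0],0.6],
    [[0,0,0],[0,0,0],0.6],
  ],
)

```text
t: 19.15
tcp_pos: [420.7, -295.6, 32.0]
tcp_rot: [-2.578, -1.796, 0.0]
wrist_force: [-0.2, 0.5, 0.2]
width: 51.2
finger_force: 0.0
```

Emit:
send_rows(
  plan=[
    [[0,0,0],[0,0,-0.04],0.6],
    [[0,0,0],[0,0,-0.12],0.6],
    [[0,0,0],[0,0,-0.22],0.6],
    [[0,0,0],[0,0,-0.32],0.6],
    [[0,0,0],[0,0,-0.42],0.6],
  ],
)

```text
t: 19.57
tcp_pos: [420.4, -295.3, 201.9]
tcp_rot: [-2.578, -1.795, 0.0]
wrist_force: [0.4, -1.4, 0.5]
width: 56.1
finger_force: 0.0
```

Emit:
send_rows(
  plan=[
    [[0,0,0],[0.02,-0.005,-0.08],0.6],
    [[0,0,0],[0.08,-0.015,-0.14],0.6],
    [[0,0,0],[0.16,-0.02,-0.19],0.6],
    [[0,0,0],[0.25,-0.025,-0.19],0.6],
    [[0,0,0],[0.34,-0.03,-0.19],0.6],
  ],
)

```text
t: 19.98
tcp_pos: [457.0, -162.8, 277.3]
tcp_rot: [2.577, 1.793, 0.002]
wrist_force: [0.8, -0.9, -1.1]
width: 56.3
finger_force: 0.0
```

Run:
```python
from h import *
f=arm.grab_frame("side"); cv2.imwrite("pics/s4.png",cv2.resize(f["image"][100:180,290:400,::-1],None,fx=5,fy=5))
for n,m in (("red",(446,-369,52)),("blue",(421,-296,52))):
    uv,a=blob(f,n,proj(f,[m])[0],20); p=at_z(f,[uv],52)[0]; d=p[:2]-[447,-331]; print(n,a,p,"mat",d@[.963,.27],d@[-.27,.963])
s=arm.read_state(); print(s["t"],s["tcp_pos"],s["width"])
print(step((588.5,359.8,276),-20))
```

```text
red 57 [ 446.53315877 -369.21887362   52.        ] mat -10.768663983113457 -36.67872816734232
blue 71 [ 422.41059262 -296.70951956   52.        ] mat -14.421169584829064 39.66087265639698
20.0333 [ 458.11854689 -157.95667092  276.75913796] 56.335486052076114
[[1.3274, -0.1401, 0.0036], [0.0004, -0.0005, -0.0009]]
```

View pics/s4.png

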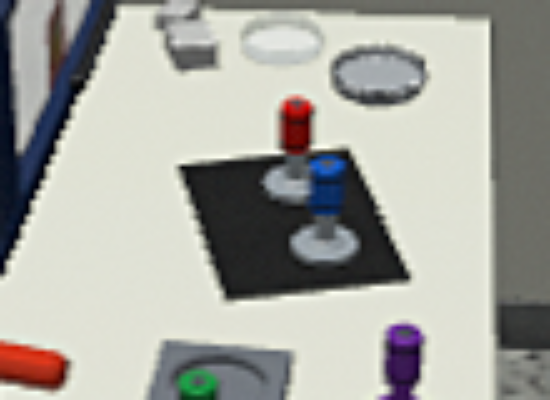

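Red (crop 290,150) and blue (325,210) both stand upright on the mat. Now yellow.

Emit:
send_rows(
  plan=[
    [[0,0,0],[0.09,-0.0095,0],0.6],
    [[0,0,0],[0.18,-0.019,0],0.6],
    [[0,0,0],[0.27,-0.0285,0],0.6],
    [[0,0,0],[0.36,-0.038,0],0.6],
    [[0,0,0],[0.45,-0.0475,0],0.6],
  ],
)

```text
t: 20.45
tcp_pos: [501.3, 13.3, 276.1]
tcp_rot: [2.578, 1.795, 0.0]
wrist_force: [0.1, -0.5, 0.1]
width: 56.0
finger_force: 0.0
```

Emit:
send_rows(
  plan=[
    [[0,0,0],[0.09,-0.0095,0],0.6],
    [[0,0,0],[0.18,-0.019,0],0.6],
    [[0,0,0],[0.27,-0.0285,0],0.6],
    [[0,0,0],[0.36,-0.038,0],0.6],
    [[0,0,0],[0.45,-0.0475,0],0.6],
  ],
)

```text
t: 20.87
tcp_pos: [545.9, 188.8, 275.9]
tcp_rot: [2.578, 1.796, -0.0]
wrist_force: [0.8, -0.5, 0.2]
width: 56.6
finger_force: 0.0
```

Emit:
send_rows(
  plan=[
    [[0,0,0],[0.09,-0.0095,0],0.6],
    [[0,0,0],[0.18,-0.019,0],0.6],
    [[0,0,0],[0.27,-0.0285,0],0.6],
    [[0,0,0],[0.35,-0.037,0],0.6],
    [[0,0,0],[0.4,-0.042,0.03],0.6],
  ],
)

```text
t: 21.28
tcp_pos: [585.8, 346.0, 265.3]
tcp_rot: [2.576, 1.798, 0.004]
wrist_force: [-0.7, 0.3, 1.0]
width: 56.3
finger_force: 0.0
```

Emit:
send_rows(
  plan=[
    [[0,0,0],[0.015,-0.002,0.05],0.6],
    [[0,0,0],[0.015,-0.002,0.12],0.6],
    [[0,0,0],[0.015,-0.002,0.2],0.6],
    [[0,0,0],[0.015,-0.002,0.25],0.6],
    [[0,0,0],[0.015,-0.002,0.25],0.6],
  ],
)

```text
t: 21.7
tcp_pos: [585.1, 347.9, 158.6]
tcp_rot: [-2.577, -1.795, 0.012]
wrist_force: [0.0, -0.8, -1.1]
width: 56.4
finger_force: 0.0
```

Run:
```python
from h import *
s=arm.read_state(); print(s["t"],s["tcp_pos"],s["width"])
print(step((588.4,359.8,33.8),-20))
```

```text
21.7 [585.14496327 347.91579956 158.63249501] 56.36659716921529
[[0.0325, -0.001, 0.3119], [-0.0017, 0.0019, -0.0015]]
```

The black end block could foul the fingers at this yaw, so I'll turn the closing axis square to the rail first.

Emit:
send_rows(
  plan=[
    [[0,0,0.035],[0.01,0,0],0.6],
    [[0,0,0.07],[0.02,0,0],0.6],
    [[0,0,0.105],[0.032,0,0],0.6],
    [[0,0,0.14],[0.032,0,0],0.6],
    [[0,0,0.175],[0.032,0,0],0.6],
  ],
)

```text
t: 22.12
tcp_pos: [591.7, 361.1, 165.7]
tcp_rot: [-2.971, -1.021, -0.003]
wrist_force: [-0.1, 0.1, 0.3]
width: 56.2
finger_force: 0.0
```

Emit:
send_rows(
  plan=[
    [[0,0,0.03],[0,0,0],0.6],
    [[0,0,0.065],[0,0,0],0.6],
    [[0,0,0.095],[0,0,0],0.6],
    [[0,0,0.1067],[0,0,0],0.6],
    [[0,0,0.1067],[0,0,0],0.6],
  ],
)

```text
t: 22.53
tcp_pos: [591.7, 360.9, 165.8]
tcp_rot: [-3.098, -0.516, -0.003]
wrist_force: [0.7, -0.2, 0.0]
width: 56.5
finger_force: 0.0
```

Run:
```python
from h import *
s=arm.read_state(); print(s["t"],s["tcp_pos"],s["q"])
print(step((588.4,359.8,33.8),-70.7))
```

```text
22.5333 [591.68155877 360.93392749 165.75696811] [4.94909433e-01 6.56236369e-01 1.09581838e+00 2.17100424e-05
 1.38770532e+00 1.73576148e+00]
[[-0.0093, 0.0001, 0.3299], [-0.0001, -0.0006, -0.0022]]
```

Emit:
send_rows(
  plan=[
    [[0,0,0],[-0.005,0,0.06],0.6],
    [[0,0,0],[-0.009,0,0.14],0.6],
    [[0,0,0],[-0.009,0,0.22],0.6],
    [[0,0,0],[-0.009,0,0.29],0.6],
    [[0,0,0],[-0.009,0,0.329],0.6],
  ],
)

```text
t: 22.95
tcp_pos: [587.0, 359.1, 29.9]
tcp_rot: [3.097, 0.522, -0.004]
wrist_force: [-1.1, 0.5, -0.6]
width: 56.3
finger_force: 0.0
```

Emit:
send_rows(
  plan=[
    [[0,0,0],[0,0,0],0.5],
    [[0,0,0],[0,0,0],0.3],
    [[0,0,0],[0,0,0],0.1],
    [[0,0,0],[0,0,0],0.05],
    [[0,0,0],[0,0,0],0.05],
  ],
)

```text
t: 23.37
tcp_pos: [588.5, 360.0, 34.2]
tcp_rot: [-3.098, -0.519, -0.004]
wrist_force: [-0.8, -0.5, 0.3]
width: 26.4
finger_force: 0.0
```

Emit:
send_rows(
  plan=[
    [[0,0,0],[0,0,0],0.05],
    [[0,0,0],[0,0,0],0.05],
    [[0,0,0],[0,0,0],0.05],
    [[0,0,0],[0,0,0],0.05],
    [[0,0,0],[0,0,0],0.05],
  ],
)

```text
t: 23.78
tcp_pos: [588.3, 359.8, 33.8]
tcp_rot: [-3.098, -0.519, -0.003]
wrist_force: [-0.5, -1.3, 7.0]
width: 21.5
finger_force: 35.0
```

Run:
```python
from h import *
s=arm.read_state(); print(s["t"],s["tcp_pos"],s["width"],s["finger_force"],s["wrist_force"])
u=np.array([np.cos(np.radians(19.3)),np.sin(np.radians(19.3)),0]); p=s["tcp_pos"]
print(step(p-153*u),-70.7)
```

```text
23.7833 [588.32116195 359.84796217  33.7673095 ] 21.474794525900794 35.00152409076691 [-0.51924279 -1.30378885  7.01901879]
[[-0.3825, 0.0019, -0.0007]] -70.7
```

Emit:
send_rows(
  plan=[
    [[0,0,0],[0,0,-0.004],0.05],
    [[0,0,0],[-0.025,0,-0.004],0.05],
    [[0,0,0],[-0.06,0,-0.004],0.05],
    [[0,0,0],[-0.105,0,-0.004],0.05],
    [[0,0,0],[-0.15,0.001,-0.004],0.05],
  ],
)

```text
t: 24.2
tcp_pos: [530.4, 339.3, 33.8]
tcp_rot: [3.098, 0.519, -0.001]
wrist_force: [-0.4, 0.4, -1.8]
width: 21.3
finger_force: 35.0
```

Emit:
send_rows(
  plan=[
    [[0,0,0],[-0.05,0,0],0.05],
    [[0,0,0],[-0.1,0,0],0.05],
    [[0,0,0],[-0.15,0.001,0],0.05],
    [[0,0,0],[-0.195,0.001,0],0.05],
    [[0,0,0],[-0.225,0.001,0],0.05],
  ],
)

```text
t: 24.62
tcp_pos: [444.7, 309.4, 34.0]
tcp_rot: [3.098, 0.519, -0.001]
wrist_force: [0.1, 1.0, -1.2]
width: 21.2
finger_force: 35.0
```

Emit:
send_rows(
  plan=[
    [[0,0,0],[-0.007,0,0],0.05],
    [[0,0,0],[-0.007,0,-0.02],0.05],
    [[0,0,0],[-0.007,0,-0.08],0.05],
    [[0,0,0],[-0.007,0,-0.17],0.05],
    [[0,0,0],[-0.007,0,-0.26],0.05],
  ],
)

```text
t: 25.03
tcp_pos: [443.9, 309.0, 139.6]
tcp_rot: [3.098, 0.518, -0.002]
wrist_force: [1.2, -1.1, -1.9]
width: 21.4
finger_force: 35.0
```

Run:
```python
from h import *
s=arm.read_state(); print(s["t"],s["tcp_pos"],s["width"],s["finger_force"],s["wrist_force"])
print(step((443,309,275),-20))
```

```text
25.0333 [443.92005866 308.99101078 139.56591451] 21.38027030963718 34.99973237514496 [ 1.18154621 -1.09170916 -1.86590371]
[[-0.0025, -0.0007, -0.3386], [-0.0001, 0.0004, -0.2833]]
```

Emit:
send_rows(
  plan=[
    [[0,0,-0.03],[0,0,-0.08],0.05],
    [[0,0,-0.065],[0,0,-0.17],0.05],
    [[0,0,-0.1],[0,0,-0.25],0.05],
    [[0,0,-0.135],[0,0,-0.31],0.05],
    [[0,0,-0.17],[0,0,-0.335],0.05],
  ],
)

```text
t: 25.45
tcp_pos: [444.9, 309.6, 277.0]
tcp_rot: [-2.848, -1.325, -0.009]
wrist_force: [0.4, -0.8, -0.9]
width: 21.3
finger_force: 35.0
```

Emit:
send_rows(
  plan=[
    [[0,0,-0.035],[0,0,0],0.05],
    [[0,0,-0.07],[0,0,0],0.05],
    [[0,0,-0.1],[0,0,0],0.05],
    [[0,0,-0.113],[0,0,0],0.05],
    [[0,0,-0.113],[0,0,0],0.05],
  ],
)

```text
t: 25.87
tcp_pos: [444.2, 309.2, 272.8]
tcp_rot: [2.573, 1.803, 0.001]
wrist_force: [-0.7, -0.3, -1.5]
width: 21.8
finger_force: 35.0
```

Emit:
send_rows(
  plan=[
    [[0,0,0],[-0.04,0.017,0],0.05],
    [[0,0,0],[-0.11,0.048,0],0.05],
    [[0,0,0],[-0.19,0.083,0],0.05],
    [[0,0,0],[-0.28,0.122,0],0.05],
    [[0,0,0],[-0.37,0.161,0],0.05],
  ],
)

```text
t: 26.28
tcp_pos: [453.5, 146.5, 272.6]
tcp_rot: [2.575, 1.799, 0.001]
wrist_force: [0.9, 0.5, -0.6]
width: 21.3
finger_force: 35.0
```

Emit:
send_rows(
  plan=[
    [[0,0,0],[-0.09,0.039,0],0.05],
    [[0,0,0],[-0.18,0.078,0],0.05],
    [[0,0,0],[-0.27,0.117,0],0.05],
    [[0,0,0],[-0.36,0.156,0],0.05],
    [[0,0,0],[-0.44,0.191,0],0.05],
  ],
)

```text
t: 26.7
tcp_pos: [464.9, -46.0, 272.9]
tcp_rot: [2.576, 1.797, 0.001]
wrist_force: [0.7, 0.5, -1.3]
width: 21.6
finger_force: 35.0
```

Emit:
send_rows(
  plan=[
    [[0,0,0],[-0.07,0.03,0],0.05],
    [[0,0,0],[-0.13,0.057,0],0.05],
    [[0,0,0],[-0.18,0.078,0],0.05],
    [[0,0,0],[-0.212,0.092,0],0.05],
    [[0,0,0],[-0.212,0.092,0],0.05],
  ],
)

```text
t: 27.12
tcp_pos: [470.5, -138.3, 272.4]
tcp_rot: [2.578, 1.795, -0.0]
wrist_force: [-1.0, -0.2, -1.3]
width: 21.4
finger_force: 35.0
```

Run:
```python
from h import *
f=arm.grab_frame("wrist"); cv2.imwrite("pics/w5.png",f["image"][:,:,::-1])
s=arm.read_state(); print(s["t"],s["tcp_pos"],s["width"],proj(f,[(472,-135.7,16),(477.3,-55,16)]),step((472,-135.7,41),-20))
uv,a=blob(f,"green",proj(f,[(477,-55,70)])[0]); print(uv,a,at_z(f,[uv],70).round(1))
```

```text
27.1667 [ 470.47066054 -136.90012023  272.34654123] 21.550309113540543 [[320.0880337  162.52373464]
 [301.44494637 100.23974755]] [[0.0041, 0.0025, 0.5784], [0.0, -0.0, -0.0014]]
[298.28409091  99.71590909] 264 [[476.8 -54.7  70. ]]
```

View pics/w5.png

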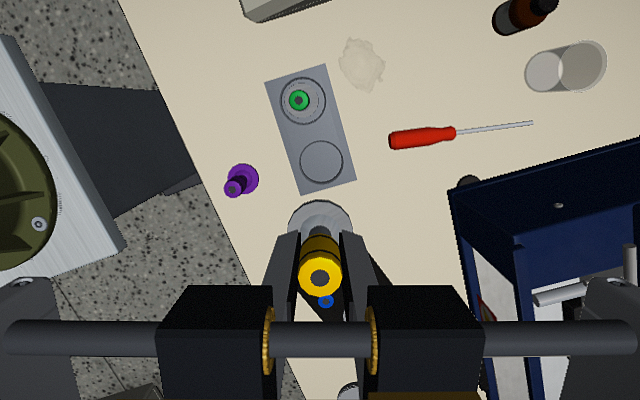

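The view shows the empty recess centred at (321,161); my target projects to (320,162.5), a match within 2 mm. Yellow hangs upright in the fingers. Lowering.

Emit:
send_rows(
  plan=[
    [[0,0,0],[0.004,0.0025,0.08],0.05],
    [[0,0,0],[0.004,0.0025,0.18],0.05],
    [[0,0,0],[0.004,0.0025,0.28],0.05],
    [[0,0,0],[0.004,0.0025,0.38],0.05],
    [[0,0,0],[0.004,0.0025,0.47],0.05],
  ],
)

```text
t: 27.58
tcp_pos: [471.6, -133.6, 82.4]
tcp_rot: [-2.574, -1.8, -0.0]
wrist_force: [0.5, -0.1, -2.3]
width: 21.2
finger_force: 35.0
```

Emit:
send_rows(
  plan=[
    [[0,0,0],[0,0,0.05],0.05],
    [[0,0,0],[0,0,0.085],0.05],
    [[0,0,0],[0,0,0.102],0.05],
    [[0,0,0],[0,0,0.108],0.05],
    [[0,0,0],[0,0,0.111],0.05],
  ],
)

```text
t: 28.0
tcp_pos: [472.3, -134.4, 40.2]
tcp_rot: [2.574, 1.801, 0.001]
wrist_force: [-0.1, 0.9, -2.3]
width: 21.5
finger_force: 35.0
```

Emit:
send_rows(
  plan=[
    [[0,0,0],[0,0,0.001],0.05],
    [[0,0,0],[0,0,0.003],0.05],
    [[0,0,0],[0,0,0.005],0.05],
    [[0,0,0],[0,0,0.006],0.05],
    [[0,0,0],[0,0,0.006],0.05],
  ],
)

```text
t: 28.42
tcp_pos: [471.9, -134.7, 37.5]
tcp_rot: [2.574, 1.8, 0.0]
wrist_force: [0.4, -1.0, -1.5]
width: 21.3
finger_force: 35.0
```

Run:
```python
from h import *
s=arm.read_state(); print(s["t"],s["tcp_pos"],s["width"],s["wrist_force"])
```

```text
28.4167 [ 471.87321473 -134.74382804   37.4584479 ] 21.266805454762647 [ 0.37260213 -0.97822707 -1.45755109]
```

Still weight only; a little lower until contact.

Emit:
send_rows(
  plan=[
    [[0,0,0],[0,0,0.001],0.05],
    [[0,0,0],[0,0,0.002],0.05],
    [[0,0,0],[0,0,0.003],0.05],
    [[0,0,0],[0,0,0.003],0.05],
    [[0,0,0],[0,0,0.003],0.05],
  ],
)

```text
t: 28.83
tcp_pos: [472.0, -134.8, 36.7]
tcp_rot: [2.574, 1.801, 0.0]
wrist_force: [-4.8, 0.9, 7.6]
width: 21.4
finger_force: 35.0
```

Emit:
send_rows(
  plan=[
    [[0,0,0],[0,0,0],0.3],
    [[0,0,0],[0,0,0],0.45],
    [[0,0,0],[0,0,0],0.5],
    [[0,0,0],[0,0,0],0.5],
    [[0,0,0],[0,0,0],0.5],
  ],
)

```text
t: 29.25
tcp_pos: [471.8, -134.7, 36.0]
tcp_rot: [-2.574, -1.801, 0.0]
wrist_force: [0.3, -0.0, 0.1]
width: 46.4
finger_force: 0.0
```

Emit:
send_rows(
  plan=[
    [[0,0,0],[0,0,-0.04],0.5],
    [[0,0,0],[0,0,-0.11],0.5],
    [[0,0,0],[0,0,-0.19],0.5],
    [[0,0,0],[0,0,-0.24],0.5],
    [[0,0,0],[0,0,-0.24],0.5],
  ],
)

```text
t: 29.67
tcp_pos: [473.5, -135.3, 136.1]
tcp_rot: [2.57, 1.798, 0.006]
wrist_force: [0.3, -0.4, 1.4]
width: 46.8
finger_force: 0.0
```

Emit:
send_rows(
  plan=[
    [[0,0,0],[0.04,-0.012,0],0.5],
    [[0,0,0],[0.1,-0.03,0],0.5],
    [[0,0,0],[0.16,-0.047,0],0.5],
    [[0,0,0],[0.192,-0.0566,0],0.5],
    [[0,0,0],[0.192,-0.0566,0],0.5],
  ],
)

```text
t: 30.08
tcp_pos: [476.7, -52.8, 131.4]
tcp_rot: [-2.572, -1.803, 0.001]
wrist_force: [-0.4, -0.3, 0.2]
width: 47.1
finger_force: 0.0
```

Run:
```python
from h import *
f=arm.grab_frame("side"); cv2.imwrite("pics/s6.png",cv2.resize(f["image"][130:220,270:400,::-1],None,fx=5,fy=5))
w=arm.grab_frame("wrist"); 
for n,fr,p in(("yellow",f,(472,-135,57)),("yellow",w,(472,-135,72)),("green",w,(477,-55,72))):
    uv,a=blob(fr,n,proj(fr,[p])[0],30); print(n,uv,a,uv is not None and at_z(fr,[uv],p[2]))
s=arm.read_state(); print(s["t"],s["tcp_pos"],s["width"],step((477,-55,37.2),-20))
```

```text
yellow [333.88461538 163.79487179] 78 [[ 474.39725223 -133.75231321   57.        ]]
yellow [348.3875803  304.05567452] 467 [[ 471.70672617 -134.95361057   72.        ]]
green [320.58989899 211.80606061] 495 [[477.13513437 -54.59456643  72.        ]]
30.1833 [476.73208757 -54.80547516 131.59068266] 47.14836805731902 [[-0.0002, 0.0009, 0.236], [-0.0002, 0.0001, 0.0]]
```

View pics/s6.png

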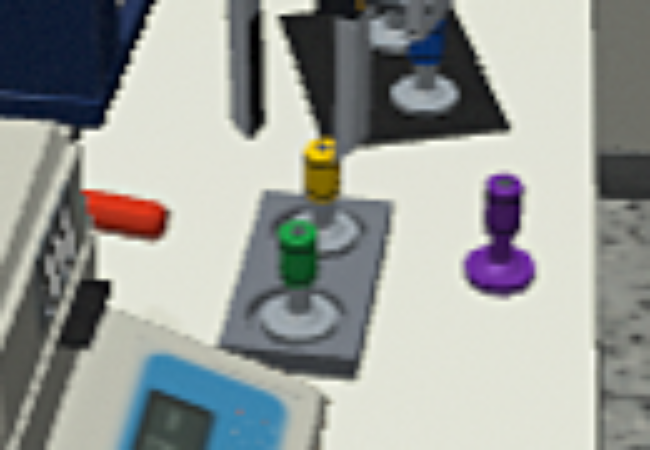

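Yellow stands upright in the right recess (crop 320,200), measured within about 1 mm of its centre. Green is at (300,270) with the gripper centred over it. Grasping green.

Emit:
send_rows(
  plan=[
    [[0,0,0],[0,0.001,0.05],0.5],
    [[0,0,0],[0,0.001,0.12],0.5],
    [[0,0,0],[0,0.001,0.19],0.5],
    [[0,0,0],[0,0.001,0.225],0.5],
    [[0,0,0],[0,0.001,0.236],0.5],
  ],
)

```text
t: 30.6
tcp_pos: [475.8, -55.7, 35.1]
tcp_rot: [-2.573, -1.798, 0.005]
wrist_force: [0.0, 0.1, -0.4]
width: 47.3
finger_force: 0.0
```

Emit:
send_rows(
  plan=[
    [[0,0,0],[0,0,0],0.35],
    [[0,0,0],[0,0,0],0.2],
    [[0,0,0],[0,0,0],0.05],
    [[0,0,0],[0,0,0],0.05],
    [[0,0,0],[0,0,0],0.05],
  ],
)

```text
t: 31.02
tcp_pos: [477.7, -55.1, 38.5]
tcp_rot: [2.573, 1.8, 0.002]
wrist_force: [-1.1, -0.4, 4.5]
width: 21.2
finger_force: 35.0
```

Emit:
send_rows(
  plan=[
    [[0,0,0],[0,0,0],0.05],
    [[0,0,0],[0,0,0],0.05],
    [[0,0,0],[0,0,0],0.05],
    [[0,0,0],[0,0,-0.02],0.05],
    [[0,0,0],[0,0,-0.05],0.05],
  ],
)

```text
t: 31.43
tcp_pos: [476.6, -54.8, 57.5]
tcp_rot: [-2.573, -1.8, 0.002]
wrist_force: [0.1, 1.0, -2.0]
width: 21.6
finger_force: 35.0
```

Run:
```python
from h import *
s=arm.read_state(); print(s["t"],s["tcp_pos"],s["width"],s["finger_force"],s["wrist_force"])
print(step((443.5,309.3,275),-20))
```

```text
31.4333 [476.56748014 -54.76520222  57.51133087] 21.563012080599513 34.99910116195679 [ 0.10548494  0.97629824 -1.97683712]
[[0.8266, -0.3906, -0.5432], [-0.0006, 0.0001, -0.0002]]
```

Emit:
send_rows(
  plan=[
    [[0,0,0],[0,0,-0.09],0.05],
    [[0,0,0],[0,0,-0.18],0.05],
    [[0,0,0],[0,0,-0.28],0.05],
    [[0,0,0],[0,0,-0.38],0.05],
    [[0,0,0],[0,0,-0.47],0.05],
  ],
)

```text
t: 31.85
tcp_pos: [476.7, -54.8, 248.7]
tcp_rot: [2.573, 1.801, 0.001]
wrist_force: [-0.2, 0.2, -2.6]
width: 21.5
finger_force: 35.0
```

Emit:
send_rows(
  plan=[
    [[0,0,0],[0,0,-0.05],0.05],
    [[0,0,0],[0.04,-0.019,-0.073],0.05],
    [[0,0,0],[0.11,-0.052,-0.073],0.05],
    [[0,0,0],[0.19,-0.09,-0.073],0.05],
    [[0,0,0],[0.27,-0.128,-0.073],0.05],
  ],
)

```text
t: 32.27
tcp_pos: [465.5, 65.2, 275.5]
tcp_rot: [2.575, 1.799, 0.001]
wrist_force: [0.9, -0.1, -2.3]
width: 21.1
finger_force: 35.0
```

Emit:
send_rows(
  plan=[
    [[0,0,0],[0.08,-0.038,0],0.05],
    [[0,0,0],[0.16,-0.076,0],0.05],
    [[0,0,0],[0.24,-0.113,0],0.05],
    [[0,0,0],[0.32,-0.151,0],0.05],
    [[0,0,0],[0.4,-0.189,0],0.05],
  ],
)

```text
t: 32.68
tcp_pos: [449.1, 242.0, 275.4]
tcp_rot: [-2.574, -1.801, -0.0]
wrist_force: [0.3, 0.9, -2.0]
width: 21.7
finger_force: 35.0
```

Emit:
send_rows(
  plan=[
    [[0,0,0.01],[0.07,-0.033,0],0.05],
    [[0,0,0.04],[0.12,-0.057,0],0.05],
    [[0,0,0.07],[0.15,-0.071,0],0.05],
    [[0,0,0.105],[0.157,-0.0736,0],0.05],
    [[0,0,0.14],[0.157,-0.0736,0],0.05],
  ],
)

```text
t: 33.1
tcp_pos: [443.2, 310.4, 274.9]
tcp_rot: [-2.907, -1.191, 0.001]
wrist_force: [-0.7, -0.0, -1.8]
width: 21.2
finger_force: 35.0
```

Emit:
send_rows(
  plan=[
    [[0,0,0.035],[0,0,0],0.05],
    [[0,0,0.07],[0,0,0],0.05],
    [[0,0,0.105],[0,0,0],0.05],
    [[0,0,0.13],[0,0,0],0.05],
    [[0,0,0.1417],[0,0,0],0.05],
  ],
)

```text
t: 33.52
tcp_pos: [443.6, 309.3, 275.2]
tcp_rot: [3.099, 0.518, -0.0]
wrist_force: [-0.3, 0.1, -1.6]
width: 21.3
finger_force: 35.0
```

Emit:
send_rows(
  plan=[
    [[0,0,0],[0,0,0],0.05],
    [[0,0,0],[0,0,0],0.05],
    [[0,0,0],[0,0,0.04],0.05],
    [[0,0,0],[0,0,0.08],0.05],
    [[0,0,0],[0,0,0.08],0.05],
  ],
)

```text
t: 33.93
tcp_pos: [442.9, 308.8, 240.2]
tcp_rot: [3.095, 0.527, -0.006]
wrist_force: [-1.2, 0.3, -2.4]
width: 21.5
finger_force: 35.0
```

Run:
```python
from h import *
s=arm.read_state(); print(s["t"],s["tcp_pos"],s["width"],s["finger_force"],s["wrist_force"])
print(step((443.3,309.4,36),-71))
```

```text
33.9333 [442.92522259 308.82350247 240.23273703] 21.466568942871024 34.99932110309601 [-1.2171574   0.2691401  -2.35814994]
[[0.0036, -0.0015, 0.5106], [0.0003, 0.0014, 0.0018]]
```

Emit:
send_rows(
  plan=[
    [[0,0,0],[0,0,0.08],0.05],
    [[0,0,0],[0,0,0.18],0.05],
    [[0,0,0],[0,0,0.28],0.05],
    [[0,0,0],[0,0,0.37],0.05],
    [[0,0,0],[0,0,0.44],0.05],
  ],
)

```text
t: 34.35
tcp_pos: [443.3, 309.1, 65.0]
tcp_rot: [3.097, 0.527, -0.002]
wrist_force: [0.0, 1.2, -1.9]
width: 21.4
finger_force: 35.0
```

Emit:
send_rows(
  plan=[
    [[0,0,0],[0,0,0.04],0.05],
    [[0,0,0],[0,0,0.06],0.05],
    [[0,0,0],[0,0,0.07],0.05],
    [[0,0,0],[0,0,0.0725],0.05],
    [[0,0,0],[0,0,0.0725],0.05],
  ],
)

```text
t: 34.77
tcp_pos: [444.5, 309.8, 39.0]
tcp_rot: [-3.097, -0.526, -0.002]
wrist_force: [0.1, 0.6, -2.9]
width: 21.6
finger_force: 35.0
```

Emit:
send_rows(
  plan=[
    [[0,0,0],[0,0,0],0.05],
    [[0,0,0],[0,0,0.001],0.05],
    [[0,0,0],[0,0,0.002],0.05],
    [[0,0,0],[0,0,0.002],0.05],
    [[0,0,0],[0,0,0.002],0.05],
  ],
)

```text
t: 35.18
tcp_pos: [443.9, 309.4, 37.3]
tcp_rot: [-3.097, -0.525, -0.0]
wrist_force: [0.1, -0.5, -1.3]
width: 21.2
finger_force: 35.0
```

Run:
```python
from h import *
s=arm.read_state(); print(s["t"],s["tcp_pos"],s["width"],s["finger_force"],s["wrist_force"])
print(step((443.3,309.4,36),-71),step((587.7,359.6,36),-71))
```

```text
35.1833 [443.93360739 309.44372744  37.28103221] 21.214299391359077 34.99921917915344 [ 0.06943032 -0.47744437 -1.28159784]
[[-0.0015, -0.0004, 0.0032], [-0.0, -0.0001, 0.0014]] [[0.3807, 0.0001, 0.0033], [-0.0, -0.0001, 0.0014]]
```

Emit:
send_rows(
  plan=[
    [[0,0,0],[0.02,0,0.0025],0.05],
    [[0,0,0],[0.05,0,0.0025],0.05],
    [[0,0,0],[0.085,0,0.0025],0.05],
    [[0,0,0],[0.125,0,0.0025],0.05],
    [[0,0,0],[0.165,0,0.0025],0.05],
  ],
)

```text
t: 35.6
tcp_pos: [507.3, 331.5, 36.0]
tcp_rot: [-3.097, -0.525, -0.0]
wrist_force: [0.3, 0.6, -1.6]
width: 21.7
finger_force: 35.0
```

Emit:
send_rows(
  plan=[
    [[0,0,0],[0.04,0,0],0.05],
    [[0,0,0],[0.08,0,0],0.05],
    [[0,0,0],[0.12,0,0],0.05],
    [[0,0,0],[0.15,0,0],0.05],
    [[0,0,0],[0.175,0,0],0.05],
  ],
)

```text
t: 36.02
tcp_pos: [573.5, 354.5, 35.7]
tcp_rot: [-3.097, -0.525, -0.0]
wrist_force: [0.2, 0.5, -2.3]
width: 21.4
finger_force: 35.0
```

Emit:
send_rows(
  plan=[
    [[0,0,0],[0.015,0,0],0.05],
    [[0,0,0],[0.025,0,0],0.05],
    [[0,0,0],[0.032,0,0],0.05],
    [[0,0,0],[0.037,0,0],0.05],
    [[0,0,0],[0.04,0,0],0.05],
  ],
)

```text
t: 36.43
tcp_pos: [587.3, 359.5, 36.0]
tcp_rot: [3.097, 0.525, -0.0]
wrist_force: [-1.1, -1.5, -0.9]
width: 21.2
finger_force: 35.0
```

Run:
```python
from h import *
s=arm.read_state(); print(s["t"],s["tcp_pos"],s["width"],s["finger_force"],s["wrist_force"])
print(step((588,359.7,36),-71))
```

```text
36.4333 [587.34352649 359.52956261  36.04168362] 21.211501593717024 34.999451637268066 [-1.1027132  -1.47977289 -0.91659164]
[[0.0017, 0.0001, 0.0001], [0.0, 0.0001, 0.0014]]
```

Emit:
send_rows(
  plan=[
    [[0,0,0],[0.001,0,0.002],0.05],
    [[0,0,0],[0.002,0,0.003],0.05],
    [[0,0,0],[0.003,0,0.004],0.05],
    [[0,0,0],[0.003,0,0.004],0.05],
    [[0,0,0],[0.003,0,0.004],0.05],
  ],
)

```text
t: 36.85
tcp_pos: [587.8, 359.8, 35.7]
tcp_rot: [3.097, 0.526, -0.002]
wrist_force: [-9.6, -4.8, 10.2]
width: 21.5
finger_force: 35.0
```

Emit:
send_rows(
  plan=[
    [[0,0,0],[-0.002,0,-0.002],0.25],
    [[0,0,0],[-0.003,0,-0.002],0.4],
    [[0,0,0],[-0.003,0,-0.002],0.5],
    [[0,0,0],[-0.003,0,-0.002],0.5],
    [[0,0,0],[-0.003,0,-0.002],0.5],
  ],
)

```text
t: 37.27
tcp_pos: [587.4, 359.5, 35.2]
tcp_rot: [-3.097, -0.525, -0.0]
wrist_force: [-0.2, -0.0, -0.7]
width: 45.6
finger_force: 0.0
```

Emit:
send_rows(
  plan=[
    [[0,0,0],[0,0,-0.04],0.5],
    [[0,0,0],[0,0,-0.12],0.5],
    [[0,0,0],[0,0,-0.22],0.5],
    [[0,0,0],[0,0,-0.32],0.5],
    [[0,0,0],[0,0,-0.42],0.5],
  ],
)

```text
t: 37.68
tcp_pos: [587.1, 359.3, 205.1]
tcp_rot: [3.097, 0.525, -0.0]
wrist_force: [1.0, 0.5, 0.0]
width: 47.1
finger_force: 0.0
```

Emit:
send_rows(
  plan=[
    [[0,0,-0.03],[0,0,-0.08],0.5],
    [[0,0,-0.065],[0,0,-0.14],0.5],
    [[0,0,-0.1],[0,0,-0.175],0.5],
    [[0,0,-0.135],[0,0,-0.175],0.5],
    [[0,0,-0.165],[0,0,-0.175],0.5],
  ],
)

```text
t: 38.1
tcp_pos: [587.6, 359.6, 274.5]
tcp_rot: [-2.856, -1.309, -0.003]
wrist_force: [-0.7, -0.4, -0.5]
width: 46.9
finger_force: 0.0
```

Emit:
send_rows(
  plan=[
    [[0,0,-0.03],[0,0,0],0.5],
    [[0,0,-0.065],[0,0,0],0.5],
    [[0,0,-0.1],[0,0,0],0.5],
    [[0,0,-0.1165],[0,0,0],0.5],
    [[0,0,-0.1165],[0,0,0],0.5],
  ],
)

```text
t: 38.52
tcp_pos: [587.4, 359.5, 273.1]
tcp_rot: [-2.572, -1.803, 0.0]
wrist_force: [0.3, 0.2, -0.1]
width: 46.8
finger_force: 0.0
```

Run:
```python
from h import *
s=arm.read_state(); print(s["t"],s["tcp_pos"],s["width"])
w=arm.grab_frame("wrist"); uv,a=blob(w,"green",proj(w,[(588,359.7,67)])[0],30); print(uv,a,at_z(w,[uv],67))
f=arm.grab_frame("side"); uv,a=blob(f,"green",proj(f,[(588,359.7,54)])[0],16); print(uv,a,at_z(f,[uv],54))
for n,m in (("red",(446,-369,52)),("blue",(421,-296,52))):
    uv,a=blob(f,n,proj(f,[m])[0],20); print(n,a,at_z(f,[uv],52)[0])
print(step((421.5,-296,275),-20))
```

```text
38.5167 [587.41319807 359.4991934  273.14832333] 46.8211396131659
[320.08056872 172.87203791] 211 [[587.57203423 358.85572454  67.        ]]
[257.1779661  297.40677966] 118 [[590.67852016 361.56260143  54.        ]]
red 58 [ 446.54253515 -368.73304815   52.        ]
blue 72 [ 422.56331094 -296.32304229   52.        ]
[[-1.6811, 0.177, -0.0045], [-0.0, 0.0, -0.0012]]
```

Green is home at (587.5,359). Fetching blue.

Emit:
send_rows(
  plan=[
    [[0,0,0],[-0.04,0.004,0],0.5],
    [[0,0,0],[-0.11,0.012,0],0.5],
    [[0,0,0],[-0.2,0.021,0],0.5],
    [[0,0,0],[-0.29,0.031,0],0.5],
    [[0,0,0],[-0.38,0.04,0],0.5],
  ],
)

```text
t: 39.03
tcp_pos: [549.5, 209.9, 273.1]
tcp_rot: [2.576, 1.798, 0.0]
wrist_force: [0.6, 0.7, 0.8]
width: 46.9
finger_force: 0.0
```

Emit:
send_rows(
  plan=[
    [[0,0,0],[-0.09,0.0095,0],0.5],
    [[0,0,0],[-0.18,0.019,0],0.5],
    [[0,0,0],[-0.27,0.0285,0],0.5],
    [[0,0,0],[-0.36,0.038,0],0.5],
    [[0,0,0],[-0.45,0.0475,0],0.5],
  ],
)

```text
t: 39.45
tcp_pos: [505.5, 34.2, 273.5]
tcp_rot: [2.576, 1.797, 0.001]
wrist_force: [1.4, -0.5, -0.7]
width: 46.8
finger_force: 0.0
```

Emit:
send_rows(
  plan=[
    [[0,0,0],[-0.09,0.0095,0],0.5],
    [[0,0,0],[-0.18,0.019,0],0.5],
    [[0,0,0],[-0.27,0.0285,0],0.5],
    [[0,0,0],[-0.36,0.038,0],0.5],
    [[0,0,0],[-0.45,0.0475,0],0.5],
  ],
)

```text
t: 39.87
tcp_pos: [461.5, -141.5, 273.5]
tcp_rot: [2.576, 1.797, 0.001]
wrist_force: [1.4, -0.7, 0.7]
width: 46.9
finger_force: 0.0
```

Emit:
send_rows(
  plan=[
    [[0,0,0],[-0.09,0.0095,0],0.5],
    [[0,0,0],[-0.18,0.019,0],0.5],
    [[0,0,0],[-0.27,0.0285,0],0.5],
    [[0,0,0],[-0.34,0.036,0],0.5],
    [[0,0,0],[-0.38,0.04,0],0.5],
  ],
)

```text
t: 40.28
tcp_pos: [424.0, -290.8, 273.2]
tcp_rot: [2.579, 1.794, -0.0]
wrist_force: [0.2, 1.1, -0.3]
width: 47.0
finger_force: 0.0
```

Emit:
send_rows(
  plan=[
    [[0,0,0],[-0.02,0.002,0.02],0.5],
    [[0,0,0],[-0.02,0.002,0.09],0.5],
    [[0,0,0],[-0.02,0.002,0.18],0.5],
    [[0,0,0],[-0.02,0.002,0.25],0.5],
    [[0,0,0],[-0.02,0.002,0.28],0.5],
  ],
)

```text
t: 40.7
tcp_pos: [422.0, -294.3, 157.0]
tcp_rot: [-2.572, -1.796, 0.002]
wrist_force: [-0.3, 0.4, -0.2]
width: 47.3
finger_force: 0.0
```

Run:
```python
from h import *
s=arm.read_state(); print(s["t"],s["tcp_pos"],s["width"])
w=arm.grab_frame("wrist"); uv,a=blob(w,"blue",proj(w,[(421.5,-296,66)])[0],30); print(uv,a,at_z(w,[uv],66))
s=arm.read_state(); print(s["t"],s["tcp_pos"])
print(step((421,-296,32),-20))
```

```text
40.7 [ 421.9811511  -294.31127407  157.03980422] 47.3468275162097
[319.08651911 202.21529175] 497 [[ 420.37218542 -295.89561509   66.        ]]
40.75 [ 421.81421336 -294.13728956  156.34981216]
[[-0.0057, 0.0015, 0.3109], [-0.0019, -0.0007, -0.0008]]
```

Emit:
send_rows(
  plan=[
    [[0,0,0],[-0.005,0.001,0.04],0.5],
    [[0,0,0],[-0.005,0.001,0.12],0.5],
    [[0,0,0],[-0.005,0.001,0.2],0.5],
    [[0,0,0],[-0.005,0.001,0.27],0.5],
    [[0,0,0],[-0.005,0.001,0.31],0.5],
  ],
)

```text
t: 41.17
tcp_pos: [422.2, -296.8, 34.9]
tcp_rot: [-2.574, -1.798, 0.001]
wrist_force: [0.2, 0.0, -0.4]
width: 46.7
finger_force: 0.0
```

Emit:
send_rows(
  plan=[
    [[0,0,0],[0,0,0.006],0.5],
    [[0,0,0],[0,0,0.01],0.5],
    [[0,0,0],[0,0,0.01],0.5],
    [[0,0,0],[0,0,0.01],0.5],
    [[0,0,0],[0,0,0.01],0.5],
  ],
)

```text
t: 41.58
tcp_pos: [423.4, -298.3, 34.5]
tcp_rot: [2.573, 1.799, 0.001]
wrist_force: [-0.3, 0.2, -0.5]
width: 47.3
finger_force: 0.0
```

Emit:
send_rows(
  plan=[
    [[0,0,0],[0.003,-0.006,0.005],0.4],
    [[0,0,0],[0.003,-0.006,0.005],0.25],
    [[0,0,0],[0.003,-0.006,0.005],0.1],
    [[0,0,0],[0.003,-0.006,0.005],0.05],
    [[0,0,0],[0.003,-0.006,0.005],0.05],
  ],
)

```text
t: 42.0
tcp_pos: [420.9, -296.0, 31.3]
tcp_rot: [-2.575, -1.8, 0.0]
wrist_force: [-1.0, -0.5, 0.9]
width: 21.6
finger_force: 35.0
```

Emit:
send_rows(
  plan=[
    [[0,0,0],[0,0,0],0.05],
    [[0,0,0],[0,0,0],0.05],
    [[0,0,0],[0,0,0],0.05],
    [[0,0,0],[0,0,-0.02],0.05],
    [[0,0,0],[0,0,-0.05],0.05],
  ],
)

```text
t: 42.42
tcp_pos: [420.4, -295.6, 50.9]
tcp_rot: [-2.573, -1.799, 0.001]
wrist_force: [-0.1, -0.7, -1.2]
width: 21.5
finger_force: 35.0
```

Run:
```python
from h import *
s=arm.read_state(); print(s["t"],s["tcp_pos"],s["width"],s["finger_force"],s["wrist_force"])
print(step((443.5,309.3,275),-20))
```

```text
42.4167 [ 420.42239701 -295.58816157   50.87991604] 21.534878021525262 34.99923348426819 [-0.07384811 -0.6899643  -1.16358346]
[[1.4405, -0.4663, -0.5583], [-0.0007, -0.0002, -0.0005]]
```

Emit:
send_rows(
  plan=[
    [[0,0,0],[0,0,-0.09],0.05],
    [[0,0,0],[0,0,-0.18],0.05],
    [[0,0,0],[0,0,-0.28],0.05],
    [[0,0,0],[0,0,-0.38],0.05],
    [[0,0,0],[0,0,-0.47],0.05],
  ],
)

```text
t: 42.83
tcp_pos: [420.7, -295.8, 242.4]
tcp_rot: [2.574, 1.799, 0.001]
wrist_force: [1.4, 0.6, -1.7]
width: 21.2
finger_force: 35.0
```

Emit:
send_rows(
  plan=[
    [[0,0,0],[0.01,-0.003,-0.06],0.05],
    [[0,0,0],[0.06,-0.0194,-0.09],0.05],
    [[0,0,0],[0.13,-0.042,-0.09],0.05],
    [[0,0,0],[0.215,-0.0696,-0.09],0.05],
    [[0,0,0],[0.3,-0.097,-0.09],0.05],
  ],
)

```text
t: 43.25
tcp_pos: [425.2, -168.8, 275.7]
tcp_rot: [2.576, 1.798, 0.0]
wrist_force: [0.9, -0.6, -1.6]
width: 21.5
finger_force: 35.0
```

Emit:
send_rows(
  plan=[
    [[0,0,0],[0.09,-0.029,0],0.05],
    [[0,0,0],[0.18,-0.058,0],0.05],
    [[0,0,0],[0.27,-0.0874,0],0.05],
    [[0,0,0],[0.36,-0.1165,0],0.05],
    [[0,0,0],[0.45,-0.1457,0],0.05],
  ],
)

```text
t: 43.67
tcp_pos: [432.2, 20.9, 275.9]
tcp_rot: [2.575, 1.8, 0.001]
wrist_force: [0.8, 0.2, -0.9]
width: 21.6
finger_force: 35.0
```

Emit:
send_rows(
  plan=[
    [[0,0,0],[0.09,-0.029,0],0.05],
    [[0,0,0],[0.18,-0.058,0],0.05],
    [[0,0,0],[0.27,-0.0874,0],0.05],
    [[0,0,0],[0.36,-0.1165,0],0.05],
    [[0,0,0],[0.45,-0.1457,0],0.05],
  ],
)

```text
t: 44.08
tcp_pos: [439.3, 210.1, 275.8]
tcp_rot: [2.575, 1.8, 0.001]
wrist_force: [0.0, -0.7, -1.4]
width: 21.3
finger_force: 35.0
```

Emit:
send_rows(
  plan=[
    [[0,0,0],[0.08,-0.026,0],0.05],
    [[0,0,0],[0.15,-0.0486,0],0.05],
    [[0,0,0],[0.2,-0.0647,0],0.05],
    [[0,0,0],[0.235,-0.076,0],0.05],
    [[0,0,0],[0.24,-0.078,0],0.05],
  ],
)

```text
t: 44.5
tcp_pos: [443.2, 310.7, 275.1]
tcp_rot: [-2.573, -1.802, 0.001]
wrist_force: [-0.6, -1.0, -2.3]
width: 21.4
finger_force: 35.0
```

Emit:
send_rows(
  plan=[
    [[0,0,0],[0,0,0],0.05],
    [[0,0,0],[0,0,0.06],0.05],
    [[0,0,0],[0,0,0.15],0.05],
    [[0,0,0],[0,0,0.24],0.05],
    [[0,0,0],[0,0,0.3],0.05],
  ],
)

```text
t: 44.92
tcp_pos: [442.9, 307.0, 152.6]
tcp_rot: [2.576, 1.798, -0.004]
wrist_force: [-0.2, -0.2, -2.3]
width: 21.4
finger_force: 35.0
```

Run:
```python
from h import *
s=arm.read_state(); print(s["t"],s["tcp_pos"],s["width"],s["finger_force"],s["wrist_force"])
print(step((443.5,309.3,36),-20))
```

```text
44.9167 [442.87263281 307.03160159 152.61226412] 21.384256038580446 34.9991512298584 [-0.17249272 -0.19310473 -2.3188452 ]
[[0.0064, -0.0001, 0.2915], [-0.0004, 0.0006, -0.0009]]
```

Emit:
send_rows(
  plan=[
    [[0,0,0],[0.001,0,0.09],0.05],
    [[0,0,0],[0.001,0,0.17],0.05],
    [[0,0,0],[0.001,0,0.24],0.05],
    [[0,0,0],[0.001,0,0.28],0.05],
    [[0,0,0],[0.001,0,0.295],0.05],
  ],
)

```text
t: 45.33
tcp_pos: [442.9, 307.4, 35.1]
tcp_rot: [-2.576, -1.798, 0.006]
wrist_force: [-0.5, 0.1, -1.2]
width: 21.7
finger_force: 35.0
```

Emit:
send_rows(
  plan=[
    [[0,0,0],[0,0,0],0.05],
    [[0,0,0],[0,0,0],0.05],
    [[0,0,0],[0,0,0],0.05],
    [[0,0,0],[0,0,0],0.05],
    [[0,0,0],[0,0,0],0.05],
  ],
)

```text
t: 45.75
tcp_pos: [444.1, 309.6, 38.3]
tcp_rot: [2.575, 1.8, 0.003]
wrist_force: [-0.3, 0.1, -1.2]
width: 21.2
finger_force: 35.0
```

Run:
```python
from h import *
s=arm.read_state(); print(s["t"],s["tcp_pos"],s["width"],s["finger_force"],s["wrist_force"])
print(step((443.5,309.3,35.5),-20), step((546.6,345.4,35.5),-20))
```

```text
45.75 [444.11747235 309.584639    38.28098867] 21.206173473528633 34.99926209449768 [-0.26410029  0.1225184  -1.15626406]
[[-0.0012, -0.0012, 0.0069], [0.0003, -0.0004, -0.0005]] [[0.1721, 0.2099, 0.0074], [0.0003, -0.0004, -0.0005]]
```

Emit:
send_rows(
  plan=[
    [[0,0,0],[0,0,0.006],0.05],
    [[0,0,0],[0.016,0.02,0.006],0.05],
    [[0,0,0],[0.04,0.0488,0.006],0.05],
    [[0,0,0],[0.068,0.083,0.006],0.05],
    [[0,0,0],[0.096,0.117,0.006],0.05],
  ],
)

```text
t: 46.17
tcp_pos: [501.5, 329.7, 35.0]
tcp_rot: [2.575, 1.8, 0.0]
wrist_force: [-0.8, -0.5, -1.5]
width: 21.1
finger_force: 35.0
```

Emit:
send_rows(
  plan=[
    [[0,0,0],[0.025,0.0305,0],0.05],
    [[0,0,0],[0.047,0.0573,0],0.05],
    [[0,0,0],[0.064,0.078,0],0.05],
    [[0,0,0],[0.076,0.0927,0],0.05],
    [[0,0,0],[0.076,0.0927,0],0.05],
  ],
)

```text
t: 46.58
tcp_pos: [547.0, 345.4, 34.7]
tcp_rot: [2.575, 1.8, 0.001]
wrist_force: [-0.7, 0.4, -2.6]
width: 21.5
finger_force: 35.0
```

Emit:
send_rows(
  plan=[
    [[0,0,0],[0,0,0.001],0.05],
    [[0,0,0],[0,0,0.002],0.05],
    [[0,0,0],[0,0,0.003],0.05],
    [[0,0,0],[0,0,0.003],0.05],
    [[0,0,0],[0,0,0.003],0.05],
  ],
)

```text
t: 47.0
tcp_pos: [545.9, 345.2, 33.8]
tcp_rot: [2.575, 1.8, 0.0]
wrist_force: [0.2, -0.1, -2.0]
width: 21.5
finger_force: 35.0
```

Still hanging; lower to contact, then release and go for red.

Emit:
send_rows(
  plan=[
    [[0,0,0],[0,0,0.001],0.05],
    [[0,0,0],[0,0,0.002],0.05],
    [[0,0,0],[0,0,0.003],0.05],
    [[0,0,0],[0,0,0.003],0.05],
    [[0,0,0],[0,0,0.003],0.05],
  ],
)

```text
t: 47.42
tcp_pos: [546.1, 345.4, 33.3]
tcp_rot: [-2.575, -1.8, -0.001]
wrist_force: [-3.9, -1.6, 6.7]
width: 21.8
finger_force: 35.0
```

Emit:
send_rows(
  plan=[
    [[0,0,0],[0,0,0],0.25],
    [[0,0,0],[0,0,0],0.4],
    [[0,0,0],[0,0,0],0.5],
    [[0,0,0],[0,0,0],0.5],
    [[0,0,0],[0,0,0],0.5],
  ],
)

```text
t: 47.83
tcp_pos: [546.1, 345.2, 32.4]
tcp_rot: [-2.575, -1.8, 0.0]
wrist_force: [-0.1, 0.7, -0.6]
width: 45.7
finger_force: 0.0
```

Emit:
send_rows(
  plan=[
    [[0,0,0],[0,0,-0.04],0.5],
    [[0,0,0],[0,0,-0.12],0.5],
    [[0,0,0],[0,0,-0.22],0.5],
    [[0,0,0],[0,0,-0.32],0.5],
    [[0,0,0],[0,0,-0.42],0.5],
  ],
)

```text
t: 48.25
tcp_pos: [545.8, 345.0, 202.3]
tcp_rot: [-2.575, -1.8, 0.0]
wrist_force: [0.7, 1.3, -1.8]
width: 46.6
finger_force: 0.0
```

Emit:
send_rows(
  plan=[
    [[0,0,0],[0,0,-0.09],0.5],
    [[0,0,0],[-0.04,0.0085,-0.15],0.5],
    [[0,0,0],[-0.11,0.0234,-0.18],0.5],
    [[0,0,0],[-0.2,0.0426,-0.18],0.5],
    [[0,0,0],[-0.29,0.0618,-0.18],0.5],
  ],
)

```text
t: 48.67
tcp_pos: [529.1, 226.9, 273.1]
tcp_rot: [2.573, 1.801, 0.002]
wrist_force: [-0.3, 0.4, 0.2]
width: 46.9
finger_force: 0.0
```

Emit:
send_rows(
  plan=[
    [[0,0,0],[-0.09,0.019,0],0.5],
    [[0,0,0],[-0.18,0.038,0],0.5],
    [[0,0,0],[-0.27,0.0575,0],0.5],
    [[0,0,0],[-0.36,0.0767,0],0.5],
    [[0,0,0],[-0.45,0.096,0],0.5],
  ],
)

```text
t: 49.08
tcp_pos: [503.1, 43.9, 272.6]
tcp_rot: [2.574, 1.8, 0.001]
wrist_force: [0.9, 0.3, -0.0]
width: 47.2
finger_force: 0.0
```

Emit:
send_rows(
  plan=[
    [[0,0,0],[-0.09,0.019,0],0.5],
    [[0,0,0],[-0.18,0.038,0],0.5],
    [[0,0,0],[-0.27,0.0575,0],0.5],
    [[0,0,0],[-0.36,0.0767,0],0.5],
    [[0,0,0],[-0.45,0.096,0],0.5],
  ],
)

```text
t: 49.5
tcp_pos: [477.3, -138.4, 272.7]
tcp_rot: [2.574, 1.8, 0.001]
wrist_force: [0.7, 0.5, 0.6]
width: 47.0
finger_force: 0.0
```

Emit:
send_rows(
  plan=[
    [[0,0,0],[-0.09,0.019,0],0.5],
    [[0,0,0],[-0.18,0.038,0],0.5],
    [[0,0,0],[-0.27,0.0575,0],0.5],
    [[0,0,0],[-0.36,0.0767,0],0.5],
    [[0,0,0],[-0.44,0.094,0],0.5],
  ],
)

```text
t: 49.92
tcp_pos: [452.1, -317.1, 272.5]
tcp_rot: [2.575, 1.799, 0.0]
wrist_force: [0.2, -0.2, 0.1]
width: 47.3
finger_force: 0.0
```

Emit:
send_rows(
  plan=[
    [[0,0,0],[-0.07,0.015,0],0.5],
    [[0,0,0],[-0.12,0.0256,0],0.5],
    [[0,0,0],[-0.134,0.0285,0.03],0.5],
    [[0,0,0],[-0.134,0.0285,0.1],0.5],
    [[0,0,0],[-0.134,0.0285,0.15],0.5],
  ],
)

```text
t: 50.33
tcp_pos: [444.8, -368.8, 210.1]
tcp_rot: [-2.575, -1.799, 0.0]
wrist_force: [1.2, -0.3, -0.9]
width: 47.2
finger_force: 0.0
```

Run:
```python
from h import *
w=arm.grab_frame("wrist"); uv,a=blob(w,"red",proj(w,[(445,-369,66)])[0],30); p=at_z(w,[uv],66)[0]; print(uv,a,p)
s=arm.read_state(); print(s["t"],s["tcp_pos"],s["width"])
print(step((p[0],p[1],32),-20))
```

```text
[318.87297297 186.06756757] 370 [ 443.44354794 -369.60546266   66.        ]
50.3833 [ 443.89466569 -367.6073004   206.17741575] 47.34603758409942
[[-0.0063, 0.0034, 0.4354], [-0.002, -0.0009, -0.0005]]
```

Emit:
send_rows(
  plan=[
    [[0,0,0],[0,0,0.09],0.5],
    [[0,0,0],[0,0,0.19],0.5],
    [[0,0,0],[0,0,0.29],0.5],
    [[0,0,0],[0,0,0.37],0.5],
    [[0,0,0],[0,0,0.42],0.5],
  ],
)

```text
t: 50.8
tcp_pos: [444.3, -367.5, 41.2]
tcp_rot: [-2.571, -1.799, 0.001]
wrist_force: [0.3, -0.9, -0.6]
width: 47.1
finger_force: 0.0
```

Emit:
send_rows(
  plan=[
    [[0,0,0],[0,0,0.014],0.5],
    [[0,0,0],[0,0,0.024],0.5],
    [[0,0,0],[0,0,0.026],0.5],
    [[0,0,0],[0,0,0.026],0.5],
    [[0,0,0],[0,0,0.026],0.5],
  ],
)

```text
t: 51.22
tcp_pos: [445.8, -369.6, 35.6]
tcp_rot: [2.573, 1.799, 0.001]
wrist_force: [0.5, 0.0, 0.5]
width: 46.9
finger_force: 0.0
```

Run:
```python
from h import *
s=arm.read_state(); print(s["t"],s["tcp_pos"],s["width"])
print(step((444,-369.5,32.3),-20))
```

```text
51.2167 [ 445.75103916 -369.59825991   35.56753325] 46.862053435049944
[[-0.0013, -0.0042, 0.0082], [0.0007, 0.0003, -0.0004]]
```

Emit:
send_rows(
  plan=[
    [[0,0,0],[-0.001,-0.004,0.008],0.4],
    [[0,0,0],[-0.001,-0.004,0.008],0.25],
    [[0,0,0],[-0.001,-0.004,0.008],0.1],
    [[0,0,0],[-0.001,-0.004,0.008],0.05],
    [[0,0,0],[-0.001,-0.004,0.008],0.05],
  ],
)

```text
t: 51.63
tcp_pos: [443.5, -369.1, 31.0]
tcp_rot: [2.575, 1.8, 0.0]
wrist_force: [-0.1, 0.1, 0.8]
width: 21.6
finger_force: 35.0
```

Emit:
send_rows(
  plan=[
    [[0,0,0],[0,0,0],0.05],
    [[0,0,0],[0,0,0],0.05],
    [[0,0,0],[0,0,0],0.05],
    [[0,0,0],[0,0,-0.02],0.05],
    [[0,0,0],[0,0,-0.05],0.05],
  ],
)

```text
t: 52.05
tcp_pos: [443.0, -368.5, 50.5]
tcp_rot: [-2.573, -1.799, 0.001]
wrist_force: [0.6, 0.7, -0.8]
width: 21.6
finger_force: 35.0
```

Run:
```python
from h import *
s=arm.read_state(); print(s["t"],s["tcp_pos"],s["width"],s["finger_force"],s["wrist_force"])
print(step((443.5,309.3,275),-20))
```

```text
52.05 [ 442.95310498 -368.48853706   50.50237293] 21.575814338564783 34.9995481967926 [ 0.64065763  0.67009354 -0.8406609 ]
[[1.5924, -0.5819, -0.5585], [-0.0007, -0.0003, -0.0005]]
```

Emit:
send_rows(
  plan=[
    [[0,0,0],[0,0,-0.09],0.05],
    [[0,0,0],[0,0,-0.18],0.05],
    [[0,0,0],[0,0,-0.28],0.05],
    [[0,0,0],[0,0,-0.38],0.05],
    [[0,0,0],[0,0,-0.47],0.05],
  ],
)

```text
t: 52.47
tcp_pos: [443.3, -368.7, 242.7]
tcp_rot: [2.573, 1.799, 0.001]
wrist_force: [-0.1, -0.1, -2.0]
width: 21.3
finger_force: 35.0
```

Emit:
send_rows(
  plan=[
    [[0,0,0],[0.01,-0.0036,-0.06],0.05],
    [[0,0,0],[0.06,-0.022,-0.09],0.05],
    [[0,0,0],[0.13,-0.0475,-0.09],0.05],
    [[0,0,0],[0.215,-0.0786,-0.09],0.05],
    [[0,0,0],[0.3,-0.1096,-0.09],0.05],
  ],
)

```text
t: 52.88
tcp_pos: [442.9, -239.9, 275.9]
tcp_rot: [2.575, 1.798, 0.001]
wrist_force: [0.5, -0.0, -1.4]
width: 21.2
finger_force: 35.0
```

Emit:
send_rows(
  plan=[
    [[0,0,0],[0.09,-0.0329,0],0.05],
    [[0,0,0],[0.18,-0.0658,0],0.05],
    [[0,0,0],[0.27,-0.0987,0],0.05],
    [[0,0,0],[0.36,-0.1315,0],0.05],
    [[0,0,0],[0.45,-0.1644,0],0.05],
  ],
)

```text
t: 53.3
tcp_pos: [442.9, -47.8, 276.0]
tcp_rot: [2.574, 1.799, 0.002]
wrist_force: [0.9, 0.1, -1.0]
width: 21.2
finger_force: 35.0
```

Emit:
send_rows(
  plan=[
    [[0,0,0],[0.09,-0.0329,0],0.05],
    [[0,0,0],[0.18,-0.0658,0],0.05],
    [[0,0,0],[0.27,-0.0987,0],0.05],
    [[0,0,0],[0.36,-0.1315,0],0.05],
    [[0,0,0],[0.45,-0.1644,0],0.05],
  ],
)

```text
t: 53.72
tcp_pos: [442.9, 143.9, 276.1]
tcp_rot: [2.574, 1.8, 0.002]
wrist_force: [1.2, -0.0, -1.1]
width: 21.5
finger_force: 35.0
```

Emit:
send_rows(
  plan=[
    [[0,0,0],[0.09,-0.0329,0],0.05],
    [[0,0,0],[0.18,-0.0658,0],0.05],
    [[0,0,0],[0.27,-0.0987,0],0.05],
    [[0,0,0],[0.34,-0.1242,0],0.05],
    [[0,0,0],[0.389,-0.142,0],0.05],
  ],
)

```text
t: 54.13
tcp_pos: [442.9, 310.2, 275.7]
tcp_rot: [-2.573, -1.802, -0.001]
wrist_force: [-0.3, -0.3, -0.7]
width: 20.9
finger_force: 35.0
```

Emit:
send_rows(
  plan=[
    [[0,0,0],[0,0,0],0.05],
    [[0,0,0],[0,0,0.04],0.05],
    [[0,0,0],[0,0,0.13],0.05],
    [[0,0,0],[0,0,0.22],0.05],
    [[0,0,0],[0,0,0.3],0.05],
  ],
)

```text
t: 54.55
tcp_pos: [443.4, 306.9, 154.0]
tcp_rot: [2.575, 1.8, 0.001]
wrist_force: [0.1, 0.8, -2.9]
width: 21.4
finger_force: 35.0
```

Emit:
send_rows(
  plan=[
    [[0,0,0],[0,0,0.08],0.05],
    [[0,0,0],[0,0,0.16],0.05],
    [[0,0,0],[0,0,0.23],0.05],
    [[0,0,0],[0,0,0.27],0.05],
    [[0,0,0],[0,0,0.28],0.05],
  ],
)

```text
t: 54.97
tcp_pos: [442.7, 306.4, 40.9]
tcp_rot: [-2.575, -1.799, 0.006]
wrist_force: [0.1, 0.3, -1.2]
width: 21.3
finger_force: 35.0
```

Emit:
send_rows(
  plan=[
    [[0,0,0],[0,0,0],0.05],
    [[0,0,0],[0,0,0],0.05],
    [[0,0,0],[0,0,0],0.05],
    [[0,0,0],[0,0,0],0.05],
    [[0,0,0],[0,0,0],0.05],
  ],
)

```text
t: 55.38
tcp_pos: [444.1, 307.9, 43.9]
tcp_rot: [2.575, 1.8, 0.002]
wrist_force: [-0.3, 0.3, -1.4]
width: 21.7
finger_force: 35.0
```

Run:
```python
from h import *
s=arm.read_state(); print(s["t"],s["tcp_pos"],s["width"],s["finger_force"],s["wrist_force"])
print(step((443.5,309.3,35),-20),step((504.8,331,35),-20))
```

```text
55.3833 [444.10339696 307.91232748  43.87654957] 21.686007448473973 34.99971628189087 [-0.28545319  0.28495493 -1.39213138]
[[0.0027, -0.0026, 0.0222], [0.0003, -0.0004, -0.0004]] [[0.1063, 0.1227, 0.0224], [0.0003, -0.0004, -0.0004]]
```

Emit:
send_rows(
  plan=[
    [[0,0,0],[0.003,-0.002,0.01],0.05],
    [[0,0,0],[0.003,-0.002,0.018],0.05],
    [[0,0,0],[0.003,-0.002,0.021],0.05],
    [[0,0,0],[0.003,-0.002,0.021],0.05],
    [[0,0,0],[0.003,-0.002,0.021],0.05],
  ],
)

```text
t: 55.8
tcp_pos: [443.3, 309.1, 34.3]
tcp_rot: [-2.575, -1.8, 0.001]
wrist_force: [0.2, -0.4, -1.6]
width: 21.6
finger_force: 35.0
```

Emit:
send_rows(
  plan=[
    [[0,0,0],[0.015,0.018,0],0.05],
    [[0,0,0],[0.037,0.045,0],0.05],
    [[0,0,0],[0.062,0.075,0],0.05],
    [[0,0,0],[0.087,0.105,0],0.05],
    [[0,0,0],[0.1035,0.125,0],0.05],
  ],
)

```text
t: 56.22
tcp_pos: [505.7, 331.1, 34.6]
tcp_rot: [2.575, 1.8, 0.001]
wrist_force: [-0.3, 0.2, -1.2]
width: 21.7
finger_force: 35.0
```

Emit:
send_rows(
  plan=[
    [[0,0,0],[0,0,0],0.05],
    [[0,0,0],[0,0,0.001],0.05],
    [[0,0,0],[0,0,0.002],0.05],
    [[0,0,0],[0,0,0.003],0.05],
    [[0,0,0],[0,0,0.003],0.05],
  ],
)

```text
t: 56.63
tcp_pos: [504.1, 330.7, 33.3]
tcp_rot: [-2.575, -1.8, 0.0]
wrist_force: [-0.1, -0.1, -1.3]
width: 21.4
finger_force: 35.0
```

Emit:
send_rows(
  plan=[
    [[0,0,0],[0,0,0.001],0.05],
    [[0,0,0],[0,0,0.002],0.05],
    [[0,0,0],[0,0,0.003],0.05],
    [[0,0,0],[0,0,0.003],0.05],
    [[0,0,0],[0,0,0.003],0.05],
  ],
)

```text
t: 57.05
tcp_pos: [504.4, 330.9, 33.0]
tcp_rot: [-2.575, -1.8, -0.0]
wrist_force: [-4.5, -1.7, 8.8]
width: 21.5
finger_force: 35.0
```

Contact. Releasing, rising and checking.

Emit:
send_rows(
  plan=[
    [[0,0,0],[0,0,0],0.25],
    [[0,0,0],[0,0,0],0.4],
    [[0,0,0],[0,0,0],0.5],
    [[0,0,0],[0,0,0],0.5],
    [[0,0,0],[0,0,0],0.5],
  ],
)

```text
t: 57.47
tcp_pos: [504.6, 330.8, 32.0]
tcp_rot: [-2.575, -1.8, 0.0]
wrist_force: [0.5, -0.0, -0.4]
width: 45.6
finger_force: 0.0
```

Emit:
send_rows(
  plan=[
    [[0,0,0],[0,0,-0.04],0.5],
    [[0,0,0],[0,0,-0.12],0.5],
    [[0,0,0],[0,0,-0.22],0.5],
    [[0,0,0],[0,0,-0.32],0.5],
    [[0,0,0],[0,0,-0.42],0.5],
  ],
)

```text
t: 57.88
tcp_pos: [504.2, 330.6, 201.9]
tcp_rot: [-2.575, -1.8, 0.0]
wrist_force: [0.3, -0.3, -1.1]
width: 47.1
finger_force: 0.0
```

Emit:
send_rows(
  plan=[
    [[0,0,0],[0,0,-0.08],0.5],
    [[0,0,0],[0,0,-0.16],0.5],
    [[0,0,0],[0,0,-0.22],0.5],
    [[0,0,0],[0,0,-0.25],0.5],
    [[0,0,0],[0,0,-0.25],0.5],
  ],
)

```text
t: 58.3
tcp_pos: [505.1, 331.1, 303.2]
tcp_rot: [2.574, 1.8, 0.008]
wrist_force: [-0.8, -0.4, 0.6]
width: 47.1
finger_force: 0.0
```

Run:
```python
from h import *
s=arm.read_state(); print(s["t"],s["tcp_pos"],s["width"],s["wrist_force"])
fs={c:arm.grab_frame(c) for c in("side","wrist")}
for n,p in {"red":(505,331,54),"blue":(546.7,345.5,54),"green":(588,359.8,54),"yellow":(472,-135,57)}.items():
    for c,z in(("side",p[2]),("wrist",67)):
        q=proj(fs[c],[(p[0],p[1],z)])[0]
        if not(0<q[0]<640 and 0<q[1]<400): continue
        uv,a=blob(fs[c],n,q,16); print(n,c,a,uv is not None and at_z(fs[c],[uv],z)[0].round(1))
im=cv2.resize(fs["side"]["image"][120:350,230:400,::-1],None,fx=2.6,fy=2.6,interpolation=cv2.INTER_CUBIC); cv2.imwrite("pics/end.png",im)
```

```text
58.3 [505.10974011 331.09872521 303.15804478] 47.11113827667139 [-0.76299351 -0.44936813  0.5893287 ]
red side 132 [505.8 330.8  54. ]
red wrist 197 [503.3 328.7  67. ]
blue side 129 [548.  346.5  54. ]
blue wrist 210 [545.6 343.9  67. ]
green side 117 [590.6 361.5  54. ]
green wrist 205 [587.8 359.3  67. ]
yellow side 62 [ 471.7 -129.3   57. ]
```

View pics/end.png

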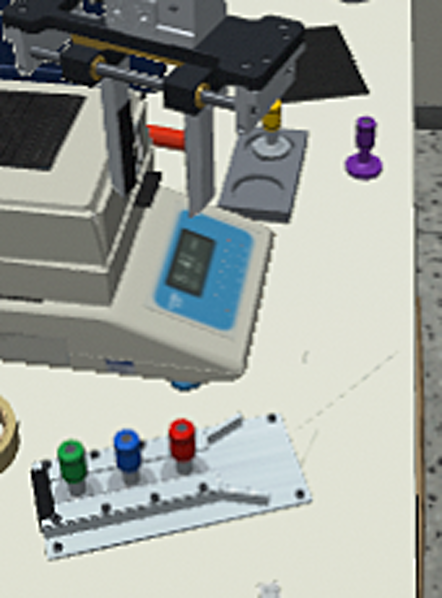

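The view shows green, blue and red upright in the rail at (72,460), (127,450) and (182,440). Red and blue are within 2 mm of their starting places. Yellow stands in the right recess at (270,125), partly hidden by the gripper, which is clear of everything. Handing in.

```bash
python3 -c "
from station import arm
print(arm.sign_off())"
```

```text
the job is handed in; nothing more can be done
None
```

The job was handed in at about 58 s of the 144 s allowed, with no verdict returned: yellow stands in the carrier's right recess, green is home at the magazine's closed end, and red and blue measured within about 2 mm of where they started.

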